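# Sort the washed-up kitchen things into their bins

## Robot

A 6-joint arm with a two-finger parallel gripper is mounted at the origin on the work surface. World frame = base frame: x ahead of the robot, y to its left, z up, the work surface at z = 0. Lengths are in m, angles in degrees, forces in N, time in s.
With the tool pointing down it reaches from about 0.375 to 0.9 m from the base axis. Payload 3.1 kg.
Tool frame: the origin (TCP) lies midway between the tips of the shut fingers; the grasp point (between the pads) lies bot.pinch_z behind it (bot.pinch_z is the distance from the TCP to the grasp point, in m); z points along the fingers, y is the direction in which the jaws open and shut (so a half turn about z gives the same grasp; the last joint's range is limited). The gripper opens to 87 mm and grips with 3 to 60 N. Pads are 19 mm wide; open, the fingers measure 117 mm over their backs; the gripper's body (75 mm by 190 mm) begins 51 mm behind the grasp point.
Start: joints at [64.372, 30.224, 82.088, -0, 67.689, -10.227], TCP at [0.166, 0.603, 0.223] pointing down, gripper open.
Joint ranges: [-176.69, 176.69], [-43.24, 126.21], [12.49, 139.97], [-82, 262], [0, 151.66], [-163.58, 163.58]. Speed limits (degrees/s): [159.86, 159.86, 180, 180, 180, 180].

## Interface

Orientations are given as a 3x3 rotation matrix whose columns are the frame's x, y, z axes.
In Python, from rig import bot gives the robot as it stands.
- The arm moves only by the tool apply_moves, never from a script. Its argument "motion" is text: rows parted by semicolons, each of 7 numbers parted by spaces: the shift along the tool's x, y, z in m, then the turn, a rotation vector about the tool's x, y, z in degrees, then the finger opening in m, from 0 to 0.087. A call has exactly 8 rows; each row is the pose to reach, as a shift and turn from the pose commanded when the call began, along the tool's axes at that moment; what a row does not reach only later rows make up. A row lasts 1/8 s, in which the tool goes at most 62.5 mm and 10.7 degrees, less where a joint would pass 70% of its speed; a pose out of reach is approached as far as the arm can. A call with a gripper value outside its range is refused whole. The fingers move at their own pace and stop on an object; the grip force is fixed at half the most. Time passes only in rows, so rows that repeat a pose let the fingers close, or fill a call up. It gives the time, the measured TCP pose, the force and the opening at its end, in the units of the state.
- bot.read_state(): the state, without advancing time (a new reading comes with each control period).
- bot.capture(name): name is "scene" or "side" or "wrist"; returns the picture (480x640x3 uint8, red, green, blue); there is no depth.
- bot.get_calibration(name): a dict with "fx", "fy", "cx", "cy" (pixels), "rvec" (rotation vector, rad) and "tvec" (3), from world to camera coordinates, as OpenCV has them. Camera axes: x right, y down, z forward; pixel columns grow to the right and rows downward; lengths in m; the calibration is good to about 2 mm. A picture is of the moment at which its call begins: read the wrist's pose just before it. get_calibration takes no time and is no camera call; for the wrist camera it gives the pose at the moment of the call.
- bot.hand_in(): hands the job in, once; it reports no verdict.
Trained networks look in the newest picture that a camera, given by its name, has taken for a name from the list of things; names that differ only in an ending like _2 or _b are one class to them, and where a whole thing is asked for, a point or a joint stands for the part that bears it (a point fixed in the world has none). Each returns a list of dicts, best first, with "p" (0 to 1); they miss things now and then, are a little off and sometimes report something else, mostly with a low value. They report only what shows in the picture. A call takes as long as a camera call.
- bot.find_in(name, camera): "point" ([x, y, z] in m, in world coordinates, good to about 4 mm: the middle of the surface that is visible of it).
The state is a dict: "time_s": time; "joint_positions": joint angles; "qvel": joint speeds; "tau": joint torques, N m; "position": TCP position; "tcp_rot": TCP orientation; "force": force on the tool from outside, world axes, zero at the start; "moment": the same for the moment, N m; "opening": opening from 0.0 (shut) to 1.0 (fully open).
Only numpy, scipy, OpenCV 4.12 (cv2) and the standard library are available. Lean on these libraries where they do the work, as an engineer would, in place of code of your own. Each camera call takes 0.05 s, during which the arm holds its last target.

## Task

Sort the washed things into their bins by type: both teaspoons into the round dish, the citrus reamer standing upright on its foot in the square tub, and the wooden spatula, now pinned to the slab's edge by a spring clip, into the long trough. Do not bump the wire rack or knock over or shift the other things.

Things in the scene. Friction and masses are not known exactly. Their poses are not given: they have to be found in the camera images.
- teaspoon_a_mid (a point): steel teaspoon lying level on its bowl and handle end, 118 mm long, 35 g. Point: middle of its stem, 9 mm above the surface it lies on, within 8 mm of its balance point. Stem along x, here 8 mm wide and 6 mm thick with 6 mm of air below; bowl, 36 mm across, centred 42 mm towards -x; handle end, 12 mm wide, 60 mm towards +x. z up. This one lies on the stone slab.
- teaspoon_b_mid (a point): steel teaspoon lying level on its bowl and handle end, 118 mm long, 35 g. Point: middle of its stem, 9 mm above the surface it lies on, within 8 mm of its balance point. Stem along x, here 8 mm wide and 6 mm thick with 6 mm of air below; bowl, 36 mm across, centred 42 mm towards -x; handle end, 12 mm wide, 60 mm towards +x. z up. This one lies on the table.
- teaspoon_a: the same teaspoon as teaspoon_a_mid; origin on its underside, 9 mm below that point, same axes
- teaspoon_b: the same teaspoon as teaspoon_b_mid; origin on its underside, 9 mm below that point, same axes
- reamer_mid (a point): white plastic citrus reamer, 66 mm tall, about 80 g, standing on the slab just inside the wire rack's right edge, under it; the rack above it bars a gripper coming straight down. Point: on its axis, 33 mm above its underside. Round foot 64 mm across, 9 mm high; above it an upright ribbed round body 38 mm across up to 46 mm height, then a dome. z up along its axis.
- reamer: the same reamer; origin at the centre of its underside, z up along its axis
- spatula_mid (a point): flat wooden spatula, 170 mm long, about 40 g. Point: centre line, half-way up the handle's thickness, near its balance point. Handle from 85 mm towards +x to 21 mm towards -x, 20 mm wide, 10 mm thick; blade from there to 85 mm towards -x, 44 mm wide, 6 mm thick. z up. The +x end is pinned on the slab under the spring clip; the rest sticks out level over the slab's front edge.
- spatula: the same spatula; origin on its underside, 5 mm below spatula_mid, same axes. At the start its underside is level with the slab's top, so 20 mm of air lies below the part beyond the slab
- clip: steel spring clip fixed on the slab, 35 mm high, 30 mm wide. Origin on the slab's top right below the jaw's rubber tip, which presses the spatula down with about 6 N. The jaw opens only some 6 mm further, so prising the spatula up is unreliable; it slides out along its length towards the clip's -x (clear after 20 to 30 mm) with a pull of 5 to 15 N, and slips in a weak grip.
- rack_edge (a point): wire draining rack fixed on the slab. Point: middle of its right edge, wire centre line, 190 mm above the slab. The shelf runs from here 187 mm towards +y and 70 mm either way along x; wires 6 to 8 mm thick. Legs 8 mm thick at (x, y) = (70, 20), (70, 186), (-70, 186) mm; open below along the right edge and at the front right. Two saucers on its left half rise 33 mm above the point.
- rack: the same wire rack; origin on the slab, 190 mm below rack_edge, same axes
- slab: a granite offcut, fixed, its top 20 mm above the table. Origin under the middle of the main part, whose front edge is 117.5 mm towards -x; the main part reaches 380 mm either way along y
- dish: white round dish, fixed, for the teaspoons. Origin on the table under its centre. Outside 136 mm across at the rim, 30 mm high, wall 4 mm, inner floor 4 mm above the table
- tub: grey plastic square tub, fixed, for the reamer. Origin on the table under its centre. 130 x 130 mm outside, 35 mm high, wall 4 mm, inner floor 4 mm above the table
- trough: long aluminium trough, fixed, for the spatula. Origin on the table under its centre. 215 mm long along its x, 106 mm wide along its y, 30 mm high, wall 4 mm, inner floor 4 mm above the table
- blender_cup: bystander, to be left alone: a clear blender cup, open at the top, 125 mm tall, 84 mm across. Origin under its middle.
- green_bottle: bystander, to be left alone: a capped green glass bottle, 190 mm tall, 64 mm across. Origin under its middle.
- ramekin: bystander, to be left alone: a small white ceramic ramekin, 40 mm tall, 66 mm across, under the left of the rack. Origin under its middle.
- spice_jar: bystander, to be left alone: a glass spice jar with a steel lid, 75 mm tall, 40 mm across. Origin under its middle.
- pepper_mill: bystander, to be left alone: a dark wooden pepper mill, 130 mm tall, 52 mm across. Origin under its middle.
- mug: bystander, to be left alone: a white mug, 85 mm tall, 76 mm across, with a handle. Origin under its middle.
- egg_cup: bystander, to be left alone: a small white egg cup, 50 mm tall, 48 mm across. Origin under its middle.

How it is judged:
By the outcome, as a careful person would: the job done as asked, in the order asked, and still so for the second after the job is handed in, with the robot touching nothing.
It also fails if it takes over 72 s, if anything falls off the work surface, if the arm or the gripper's body presses on something with over 40 N, if the wrist force passes 120 N, or if a joint passes its speed limit or range.

## Working session

There is one attempt and no reset: what is moved stays moved. The work goes in short steps, Python scripts to look and compute and a tool call to move; the robot and the scene stay as the last step left them, time stands still between calls to the robot, and variables do not carry over. Pictures are saved under pics/ and viewed, and the job is handed in when it is done.

Besides the shell and the picture viewer there is one more tool, called after "Call:" by a JSON object that holds its "api" and its "payload", one argument or row to a line. apply_moves: Moves the arm, as the interface text tells. Its arguments: {"type":"object","properties":{"motion":{"type":"string"}},"required":["motion"]}

```bash
ls; mkdir -p pics; python3 - <<'E'
from rig import bot
import cv2
print(bot.read_state()['time_s'],bot.pinch_z)
for n in ["scene","side","wrist"]:
    im=bot.capture(n); cv2.imwrite(f"pics/{n}0.png",im[:,:,::-1])
    c=bot.get_calibration(n); print(n,{k:(v if isinstance(v,float) else list(v)) for k,v in c.items()})
E
```

```text
pics
0.0 0.0187
scene {'fx': 476.392577376663, 'fy': 476.392577376663, 'cx': 321.6794038283218, 'cy': 226.60735905177611, 'rvec': [np.float64(2.2817018339881403), np.float64(1.2543497707832154), np.float64(-0.3767466579054301)], 'tvec': [np.float64(-0.3317945887598495), np.float64(-0.3507748282503664), np.float64(1.5193197933584524)]}
side {'fx': 526.9196792791013, 'fy': 526.9196792791013, 'cx': 310.07835156184865, 'cy': 236.97635889857006, 'rvec': [np.float64(2.1279939968497215), np.float64(-0.25799863033955694), np.float64(0.1570286920910617)], 'tvec': [np.float64(-0.592909970826883), np.float64(0.18732384810676214), np.float64(1.0905091999159384)]}
wrist {'fx': 330.4901195389407, 'fy': 330.4901195389407, 'cx': 317.83999201944084, 'cy': 243.35912348104407, 'rvec': [np.float64(-2.3094716414574323), np.float64(-1.7581570052455986), np.float64(-0.25191440644256813)], 'tvec': [np.float64(-0.6243843554483062), np.float64(-0.03462745453505083), np.float64(0.3901502202145866)]}
```

View pics/scene0.png

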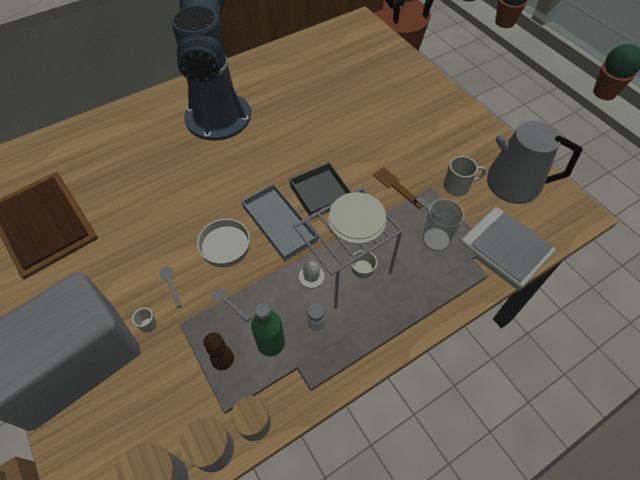

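View pics/side0.png

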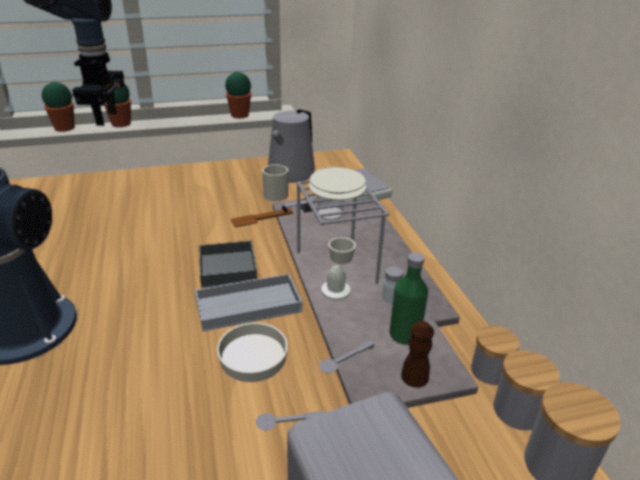

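View pics/wrist0.png

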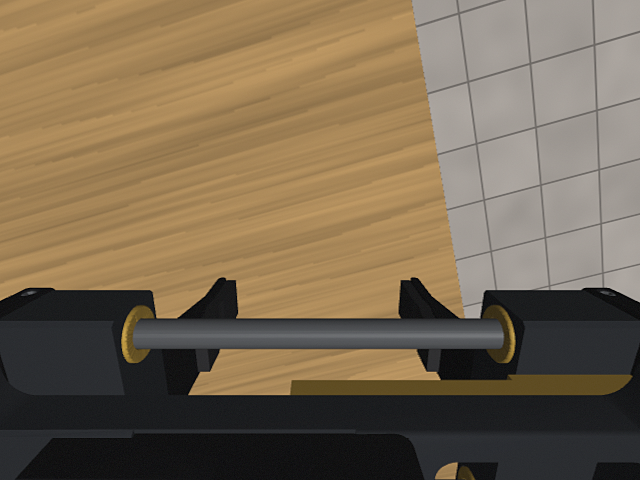

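```bash
python3 - <<'E'
from rig import bot
import numpy as np
for cam in ["scene","side"]:
  for n in "teaspoon_a_mid teaspoon_a reamer_mid spatula_mid spatula clip rack_edge rack slab dish tub trough blender_cup green_bottle ramekin spice_jar pepper_mill mug egg_cup".split():
    print(cam,n,[(np.round(d['point'],3).tolist(),round(d['p'],2)) for d in bot.find_in(n,cam)][:3])
print(bot.read_state()['time_s'])
E
```

```text
scene teaspoon_a_mid [([0.698, 0.027, 0.241], 0.61), ([0.601, -0.26, 0.024], 0.57)]
scene teaspoon_a [([0.46, -0.36, 0.01], 0.84), ([0.598, -0.261, 0.024], 0.61), ([0.528, 0.298, 0.027], 0.5)]
scene reamer_mid [([0.669, -0.063, 0.037], 0.97), ([0.529, 0.298, 0.027], 0.58)]
scene spatula_mid [([0.528, 0.296, 0.026], 0.63), ([0.774, -0.111, 0.087], 0.53), ([0.635, 0.307, 0.045], 0.27)]
scene spatula [([0.533, 0.292, 0.021], 0.76), ([0.704, 0.066, 0.04], 0.62), ([0.739, -0.335, 0.109], 0.28)]
scene clip [([0.634, 0.304, 0.046], 0.61)]
scene rack_edge [([0.699, 0.03, 0.246], 0.63)]
scene rack [([0.698, 0.025, 0.241], 0.56), ([0.528, 0.299, 0.025], 0.53), ([0.465, -0.362, 0.012], 0.41)]
scene slab [([0.772, -0.052, 0.02], 0.86), ([0.527, 0.296, 0.025], 0.72), ([0.599, -0.26, 0.029], 0.32)]
scene dish [([0.457, -0.038, 0.004], 0.67), ([0.441, -0.193, 0.002], 0.58)]
scene tub [([0.425, 0.112, 0.004], 0.96), ([0.668, -0.064, 0.04], 0.74)]
scene trough [([0.458, -0.038, 0.002], 0.56), ([0.77, -0.052, 0.023], 0.33)]
scene blender_cup [([0.741, 0.27, 0.104], 0.55), ([0.459, -0.039, -0.002], 0.3
[... 711 characters left out ...]
ge [([0.681, 0.022, 0.216], 0.93), ([0.668, 0.306, 0.044], 0.16)]
side rack [([0.681, 0.019, 0.216], 0.9)]
side slab [([0.708, -0.147, 0.019], 0.87)]
side dish [([0.45, -0.184, 0.002], 0.63)]
side tub [([0.435, 0.128, 0.009], 0.78)]
side trough [([0.46, -0.034, 0.008], 0.56), ([0.652, -0.067, 0.044], 0.5)]
side blender_cup [([0.729, 0.245, 0.06], 0.84), ([0.534, 0.294, 0.026], 0.25)]
side green_bottle [([0.74, -0.241, 0.126], 0.83)]
side ramekin [([0.712, 0.062, 0.046], 0.88)]
side spice_jar [([0.76, -0.12, 0.074], 0.87)]
side pepper_mill [([0.461, -0.032, 0.004], 0.64), ([0.72, -0.344, 0.084], 0.58)]
side mug [([0.62, 0.426, 0.06], 0.73), ([0.462, -0.357, 0.008], 0.63)]
side egg_cup []
2.05
```

```bash
cat > h.py <<'E'
import cv2,numpy as np
from rig import bot
def cam(n):
    c=bot.get_calibration(n); K=np.array([[c['fx'],0,c['cx']],[0,c['fy'],c['cy']],[0,0,1]]); R,_=cv2.Rodrigues(np.array(c['rvec'],float)); return K,R,np.array(c['tvec'],float)
def unproj(C,u,v,z):
    K,R,t=C; d=R.T@np.linalg.inv(K)@np.array([u,v,1.]); o=-R.T@t
    return o+d*(z-o[2])/d[2]
def proj(C,P):
    K,R,t=C; q=(K@(R@np.atleast_2d(P).T+t[:,None])).T; return q[:,:2]/q[:,2:]
E
python3 - <<'E'
import cv2
a=cv2.imread('pics/scene0.png');b=cv2.imread('pics/side0.png')
def z(im,x0,y0,w,h,f,n): cv2.imwrite('pics/'+n,cv2.resize(im[y0:y0+h,x0:x0+w],None,fx=f,fy=f,interpolation=cv2.INTER_CUBIC))
z(a,120,200,200,150,4,'z1.png'); z(a,240,150,200,150,4,'z2.png')
z(b,190,180,200,150,4,'z3.png'); z(b,240,300,200,150,4,'z4.png')
E
```

```text
(no output)
```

View pics/z1.png

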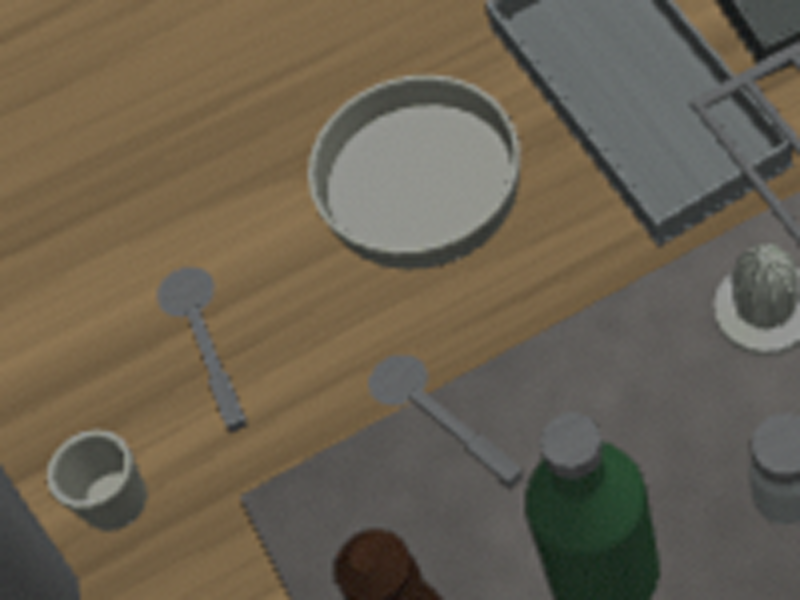

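View pics/z2.png

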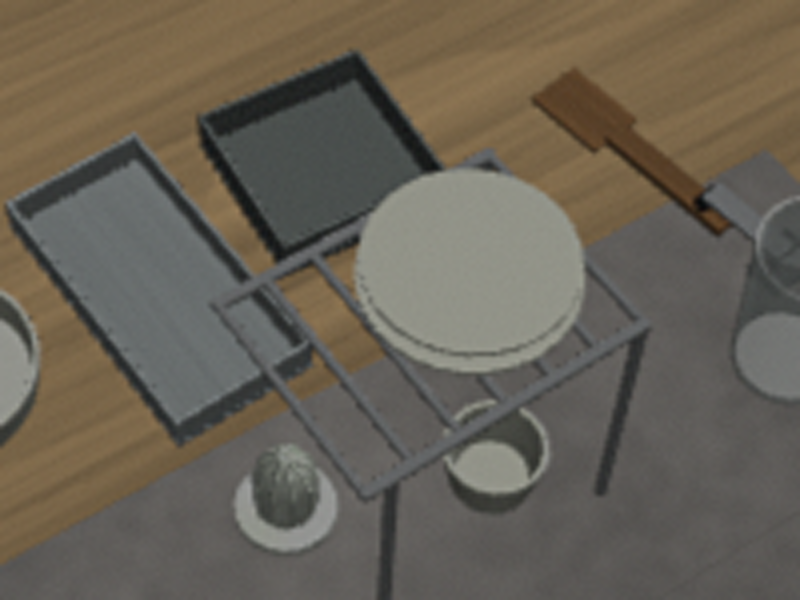

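View pics/z3.png

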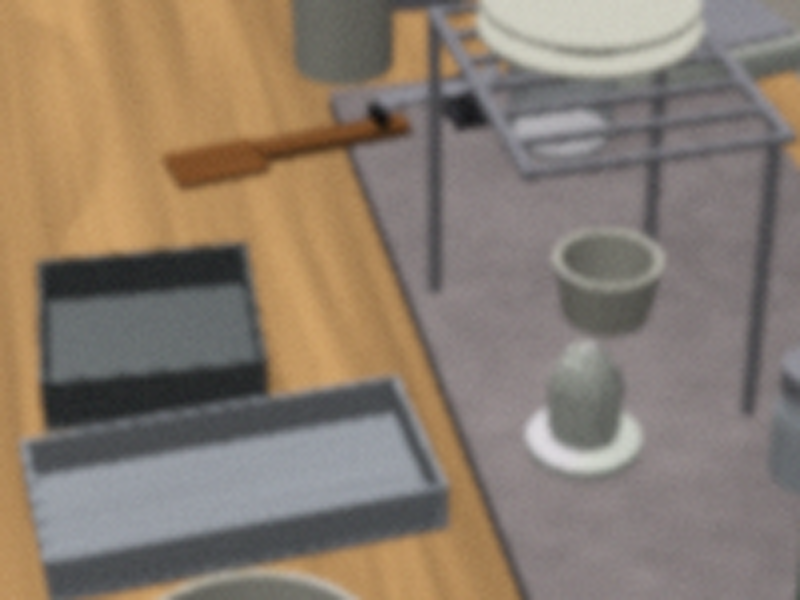

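View pics/z4.png

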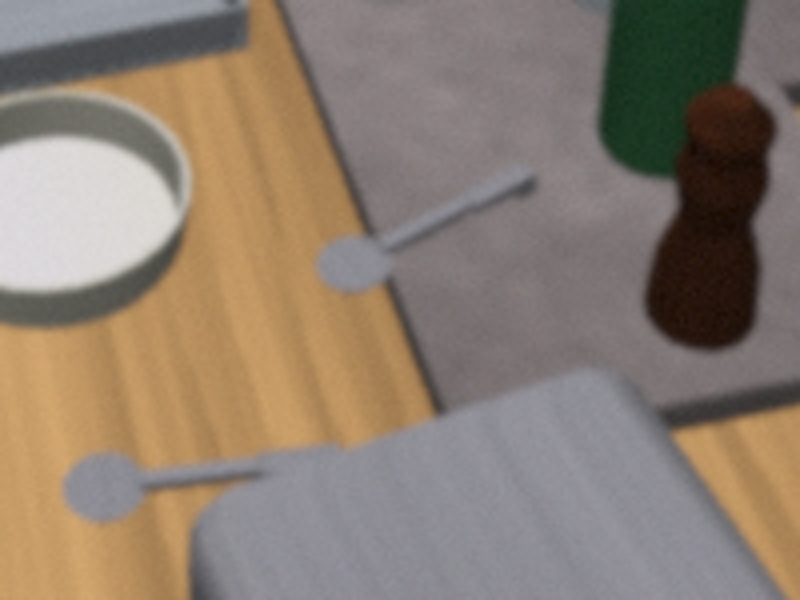

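```bash
python3 - <<'E'
from h import *
S=cam('scene');D=cam('side')
def s1(x,y,z): return unproj(S,120+x/4-.375,200+y/4-.375,z)
def s2(x,y,z): return unproj(S,240+x/4-.375,150+y/4-.375,z)
def d3(x,y,z): return unproj(D,190+x/4-.375,180+y/4-.375,z)
def d4(x,y,z): return unproj(D,240+x/4-.375,300+y/4-.375,z)
def p(n,*a): print(n,*[np.round(q,4).tolist() for q in a], 'len/dir', [ (round(float(np.linalg.norm(a[-1]-a[0])),3), round(float(np.degrees(np.arctan2(*(a[-1]-a[0])[1::-1]))),1))])
p('spA s',s1(398,379,.032),s1(517,475,.03)); p('spA d',d4(355,263,.032),d4(533,178,.03))
p('spB s',s1(186,291,.012),s1(235,422,.01)); p('spB d',d4(104,487,.012),d4(250,467,.01))
p('spB stem s',s1(193,311,.01),s1(222,385,.01)); p('spA stem s',s1(415,393,.03),s1(475,445,.03))
p('ream s',s2(286,508,.029),s2(288,445,.086)); p('ream d',d3(583,440,.029),d3(588,343,.084))
p('spat s',s2(554,84,.026),s2(617,131,.028),s2(722,226,.03)); p('spat d',d3(175,172,.026),d3(266,154,.028),d3(406,124,.03))
p('dish s',s1(309,170,.03),s1(519,160,.03),s1(414,75,.03)); 
q=[s2(*c,.035) for c in [(200,118),(357,52),(440,165),(285,255)]]; p('tub s',*q); print(np.mean(q,0))
q=[s2(*c,.03) for c in [(8,207),(135,137),(312,345),(178,430)]]; p('trough s',*q); print(np.mean(q,0))
q=[d3(*c,.035) for c in [(40,265),(246,247),(266,365),(48,398)]]; p('tub d',*q); print(np.mean(q,0))
q=[d3(*c,.03) for c in [(25,443),(398,380),(447,488),(48,570)]]; p('trough d',*q); print(np.mean(q,0))
p('rack s',s2(213,303,.21),s2(370,493,.21),s2(645,325,.21)); p('rack d',d3(525,172,.21),d3(790,137,.21))
p('slabfront',s1(245,495,.02),s2(10,560,.02),s2(765,152,.02))
E
```

```text
spA s [0.5834, -0.2685, 0.032] [0.6751, -0.2365, 0.03] len/dir [(0.097, 19.2)]
spA d [0.5755, -0.2787, 0.032] [0.6749, -0.2439, 0.03] len/dir [(0.105, 19.3)]
spB s [0.4466, -0.3534, 0.012] [0.545, -0.3627, 0.01] len/dir [(0.099, -5.4)]
spB d [0.4439, -0.3576, 0.012] [0.5063, -0.3606, 0.01] len/dir [(0.063, -2.8)]
spB stem s [0.4609, -0.3551, 0.01] [0.5179, -0.3597, 0.01] len/dir [(0.057, -4.6)]
spA stem s [0.5961, -0.2638, 0.03] [0.6452, -0.2487, 0.03] len/dir [(0.051, 17.1)]
ream s [0.6596, -0.0565, 0.029] [0.6504, -0.0482, 0.086] len/dir [(0.058, 138.0)]
ream d [0.6528, -0.0634, 0.029] [0.6577, -0.0492, 0.084] len/dir [(0.057, 71.0)]
spat s [0.4717, 0.2847, 0.026] [0.5313, 0.2955, 0.028] [0.6361, 0.3045, 0.03] len/dir [(0.166, 6.9)]
spat d [0.4709, 0.2781, 0.026] [0.5331, 0.2844, 0.028] [0.633, 0.2995, 0.03] len/dir [(0.164, 7.5)]
dish s [0.4181, -0.2525, 0.03] [0.4836, -0.135, 0.03] [0.3871, -0.163, 0.03] len/dir [(0.095, 109.0)]
tub s [0.3698, 0.052, 0.035] [0.3776, 0.1777, 0.035] [0.494, 0.1704, 0.035] [0.5013, 0.0407, 0.035] len/dir [(0.132, -4.9)]
[0.4356629  0.11019766 0.035     ]
trough s [0.3633, -0.0958, 0.03] [0.3565, 0.0069, 0.03] [0.5683, 0.0198, 0.03] [0.5767, -0.0852, 0.03] len/dir [(0.214, 2.8)]
[ 0.46620095 -0.038593    0.03      ]
tub d [0.3753, 0.1716, 0.035] [0.5011, 0.1629, 0.035] [0.4932, 0.0375, 0.035] [0.3697, 0.0347, 0.035] len/dir [(0.137, -92.3)]
[0.43482904 0.10168068 0.035     ]
trough d [0.3545, 0.0034, 0.03] [0.565, 0.0127, 0.03] [0.57, -0.0873, 0.03] [0.3587, -0.1034, 0.03] len/dir [(0.107, -87.7)]
[ 0.46205965 -0.04366223  0.03      ]
rack s [0.6137, -0.0711, 0.21] [0.7572, -0.0625, 0.21] [0.7511, 0.1188, 0.21] len/dir [(0.234, 54.1)]
rack d [0.6139, -0.0691, 0.21] [0.7558, -0.0663, 0.21] len/dir [(0.142, 1.1)]
slabfront [0.5966, -0.3757, 0.02] [0.5956, -0.2149, 0.02] [0.5974, 0.3765, 0.02] len/dir [(0.752, 89.9)]
```

```bash
python3 - <<'E'
from h import *
print([d for d in dir(bot) if d[0]!='_'])
s=bot.read_state(); print(s['position'],np.round(s['tcp_rot'],3).tolist(),s['opening'],s['force'])
K,R,t=cam('wrist'); T=np.array(s['tcp_rot']); print('cam in tool', T.T@(-R.T@t-np.array(s['position'])), (T.T@R.T).round(3))
S=cam('scene');D=cam('side')
# dish rim: fit overlay
import scipy.optimize as so
for n,C in(('scene',S),('side',D)):
    im=cv2.imread(f'pics/{n}0.png')
    for c in [(0.447,-0.19)]:
        a=np.linspace(0,2*np.pi,60); P=np.c_[c[0]+.068*np.cos(a),c[1]+.068*np.sin(a),0*a+.03]
        q=np.int32(proj(C,P)*8); cv2.polylines(im,[q],True,(0,0,255),1,shift=3)
        m=np.int32(proj(C,np.array([[c[0],c[1],0]]))[0]);
    cv2.imwrite(f'pics/ov_{n}.png',cv2.resize(im[m[1]-50:m[1]+50,m[0]-60:m[0]+60],None,fx=5,fy=5))
E
```

```text
['PlanningError', 'capture', 'find_in', 'get_calibration', 'hand_in', 'pinch_z', 'read_state']
[0.16597208 0.60256631 0.22255851] [[-0.964, 0.266, 0.0], [0.266, 0.964, 0.0], [-0.0, 0.0, -1.0]] 0.9999689320943584 [ 0.69573341 -0.3647336   0.19263761]
cam in tool [ 0.07634656  0.00016711 -0.16150317] [[-0.001 -0.959 -0.283]
 [ 1.    -0.001  0.   ]
 [-0.    -0.283  0.959]]
```

```bash
python3 -c "
import cv2,numpy as np
a=cv2.imread('pics/ov_scene.png');b=cv2.imread('pics/ov_side.png')
cv2.imwrite('pics/ovb.png',cv2.resize(np.hstack([a,b]),(800,333)))"
```

```text
(no output)
```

View pics/ovb.png

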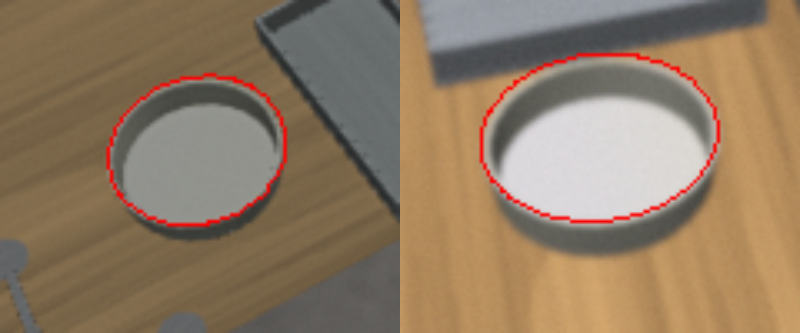

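```bash
cat >> h.py <<'E'
from scipy.spatial.transform import Rotation as Ro
import json
def down(yaz): # tool down with y axis azimuth yaz deg
    a=np.radians(yaz); y=np.array([np.cos(a),np.sin(a),0]); z=np.array([0,0,-1.]); return np.c_[np.cross(y,z),y,z]
def go(p,R=None):
    s=bot.read_state(); T=np.array(s['tcp_rot']); P=np.array(s['position'])
    d=T.T@(np.array(p)-P); rv=Ro.from_matrix(T.T@(T if R is None else R)).as_rotvec(degrees=True)
    print('t',round(s['time_s'],2),'P',P.round(4),'shift',d.round(4),'|d|',round(float(np.linalg.norm(d)),3),'rv',rv.round(2),'q',np.round(s['joint_positions'],1).tolist())
    with open('log.jsonl','a') as f: f.write(json.dumps([list(map(float,s['joint_positions'])),P.tolist(),T.tolist()])+'\n')
E
python3 - <<'E'
from h import *
go([.612,-.263,.16],down(109))
E
```

```text
t 2.05 P [0.166  0.6026 0.2226] shift [-0.6599 -0.716   0.0625] |d| 0.976 rv [  0.    0.  -34.4] q [64.4, 30.2, 82.1, -0.0, 67.7, -10.2]
```

Call:
{"api": "apply_moves", "payload": {
  "motion": "-0.66 -0.716 0.0625 0 0 -34.4 0.05;-0.66 -0.716 0.0625 0 0 -34.4 0.05;-0.66 -0.716 0.0625 0 0 -34.4 0.05;-0.66 -0.716 0.0625 0 0 -34.4 0.05;-0.66 -0.716 0.0625 0 0 -34.4 0.05;-0.66 -0.716 0.0625 0 0 -34.4 0.05;-0.66 -0.716 0.0625 0 0 -34.4 0.05;-0.66 -0.716 0.0625 0 0 -34.4 0.05"
}}

```text
time_s: 3.05
position: [0.3926, 0.1641, 0.1913]
tcp_rot: [[-0.946, -0.326, 0.002], [-0.326, 0.946, 0.0], [-0.002, -0.0, -1.0]]
force: [0.1, 0.6, -0.0]
opening: 0.572
```

```bash
python3 - <<'E'
from h import *
go([.612,-.263,.16],down(109))
E
```

```text
t 3.05 P [0.3926 0.1641 0.1913] shift [-0.0683 -0.4752  0.0315] |d| 0.481 rv [-0.01  0.1   0.  ] q [7.6, 17.9, 111.6, 0.0, 50.4, -101.5]
```

Call:
{"api": "apply_moves", "payload": {
  "motion": "-0.068 -0.475 0.0315 0 0 0 0.05;-0.068 -0.475 0.0315 0 0 0 0.05;-0.068 -0.475 0.0315 0 0 0 0.05;-0.068 -0.475 0.0315 0 0 0 0.05;-0.068 -0.475 0.0315 0 0 0 0.05;-0.068 -0.475 0.0315 0 0 0 0.05;-0.068 -0.475 0.0315 0 0 0 0.05;-0.068 -0.475 0.0315 0 0 0 0.05"
}}

```text
time_s: 4.05
position: [0.6115, -0.2643, 0.1593]
tcp_rot: [[-0.946, -0.324, 0.001], [-0.324, 0.946, -0.001], [-0.001, -0.001, -1.0]]
force: [0.3, 0.2, -0.8]
opening: 0.576
```

```bash
python3 - <<'E'
from h import *
go([.612,-.263,.16],down(109))
C=cam('wrist'); im=bot.capture('wrist'); np.savez('w1.npz',K=C[0],R=C[1],t=C[2]); cv2.imwrite('pics/w1.png',im[:,:,::-1])
print(bot.find_in('teaspoon_a_mid','wrist'))
E
```

```text
t 4.05 P [ 0.6115 -0.2643  0.1593] shift [-0.0009  0.0011 -0.0007] |d| 0.002 rv [-0.07  0.05 -0.1 ] q [-33.0, 37.4, 79.1, -0.0, 63.4, -141.9]
[{'point': [0.5919, -0.2642, 0.0251], 'p': 0.68}, {'point': [0.441, -0.1832, 0.0016], 'p': 0.31}]
```

View pics/w1.png

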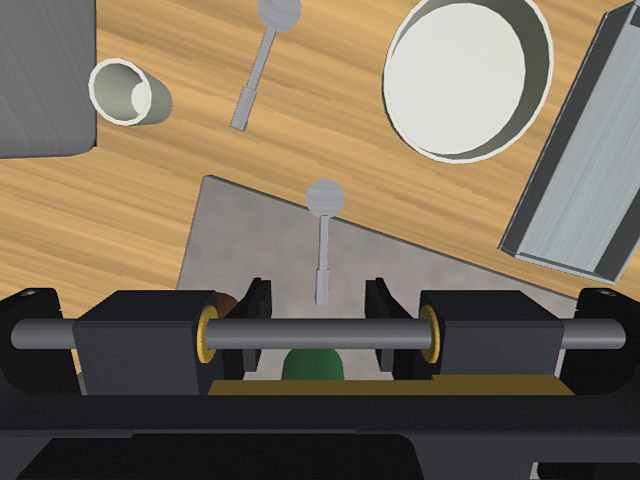

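```bash
python3 - <<'E'
from h import *
f=np.load('w1.npz'); C=(f['K'],f['R'],f['t'])
def az(a,b): return round(float(np.degrees(np.arctan2(*(b-a)[1::-1]))),1)
a=unproj(C,325,199,.033);b=unproj(C,321.5,304,.03);print('A',a,b,az(a,b),np.linalg.norm(b-a)); u=(b-a)[:2]/np.linalg.norm((b-a)[:2]); print(a[:2]+u*.042,b[:2]-u*.06)
s1,s2=unproj(C,324.3,222,.031),unproj(C,322,268,.031); print('stem',s1,s2,az(s1,s2))
a=unproj(C,279.5,10,.013);b=unproj(C,238,129,.01);print('B',a,b,az(a,b),np.linalg.norm(b-a));u=(b-a)[:2]/np.linalg.norm((b-a)[:2]); print(a[:2]+u*.042,b[:2]-u*.06)
im=cv2.imread('pics/w1.png')
for c,col in [((.447,-.19),(0,0,255)),((.444,-.187),(0,255,0))]:
  t=np.linspace(0,6.28,80)
  for r,z in((.068,.03),):
    q=np.int32(proj(C,np.c_[c[0]+r*np.cos(t),c[1]+r*np.sin(t),0*t+z])*8); cv2.polylines(im,[q],True,col,1,shift=3)
cv2.imwrite('pics/w1o.png',cv2.resize(im[0:200,340:620],None,fx=2.5,fy=2.5))
E
```

```text
A [ 0.57955401 -0.26935629  0.033     ] [ 0.67754431 -0.23875038  0.03      ] 17.3 0.1027025845245216
[ 0.61964404 -0.25683473] [ 0.62027284 -0.25663833]
stem [ 0.59958187 -0.26300334  0.031     ] [ 0.64184014 -0.25058492  0.031     ] 16.4
B [ 0.45032644 -0.35270138  0.013     ] [ 0.54882066 -0.36159773  0.01      ] -5.2 0.0989406777833466
[ 0.49215615 -0.35647959] [ 0.48906393 -0.35620029]
```

View pics/w1o.png

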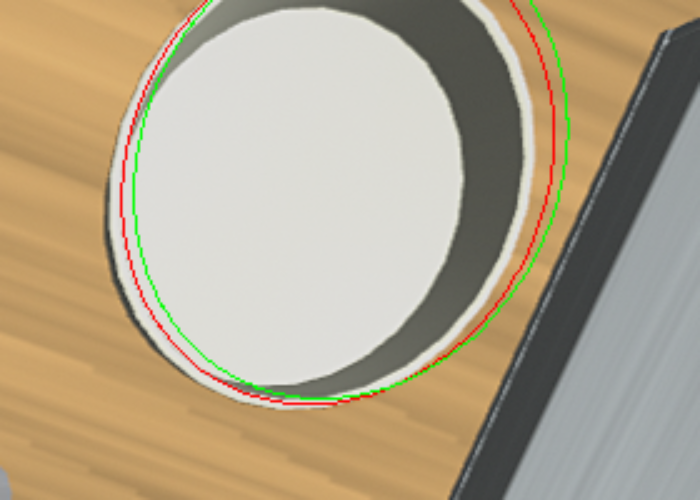

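```bash
python3 - <<'E'
from h import *
go([.617,-.2576,.0232],down(107))
E
```

```text
t 4.15 P [ 0.6125 -0.2667  0.1592] shift [-0.0069  0.0078  0.1359] |d| 0.136 rv [-0.25  0.13  1.78] q [-33.1, 37.4, 79.0, -0.1, 63.3, -141.8]
```

Call:
{"api": "apply_moves", "payload": {
  "motion": "-0.0069 0.0078 0.04 0 0 1.8 0.05;-0.0069 0.0078 0.08 0 0 1.8 0.05;-0.0069 0.0078 0.115 0 0 1.8 0.05;-0.0069 0.0078 0.136 0 0 1.8 0.05;-0.0069 0.0078 0.136 0 0 1.8 0.05;-0.0069 0.0078 0.136 0 0 1.8 0.05;-0.0069 0.0078 0.136 0 0 1.8 0;-0.0069 0.0078 0.136 0 0 1.8 0"
}}

```text
time_s: 5.15
position: [0.6146, -0.2517, 0.0242]
tcp_rot: [[-0.955, -0.296, 0.001], [-0.296, 0.955, -0.001], [-0.001, -0.001, -1.0]]
force: [-0.5, 0.3, 0.3]
opening: 0.429
```

```bash
python3 - <<'E'
from h import *
go([.617,-.2576,.0232],down(107))
im=bot.capture('wrist'); cv2.imwrite('pics/w2.png',im[:,:,::-1]); s=bot.read_state(); print(s['opening'],s['force'],s['position'])
E
```

```text
t 5.15 P [ 0.6146 -0.2517  0.0242] shift [-0.0006 -0.0063  0.001 ] |d| 0.006 rv [-0.04  0.04  0.2 ] q [-31.9, 47.4, 83.4, 0.0, 49.1, -139.1]
0.38554147164639246 [-1.00230693  0.40389511 -0.86686455] [ 0.61453182 -0.25169987  0.0240697 ]
```

View pics/w2.png

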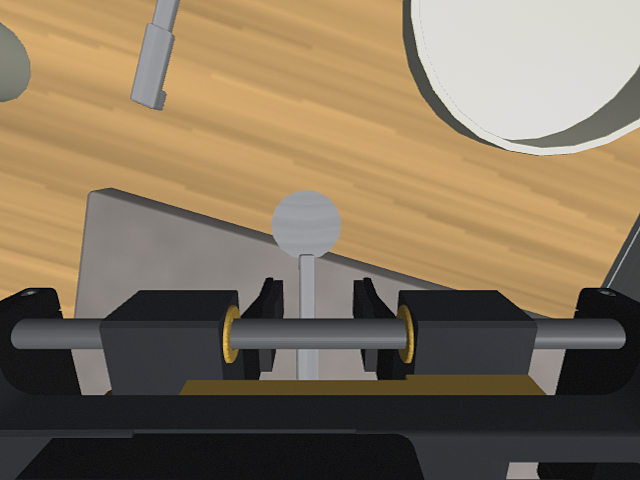

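Call:
{"api": "apply_moves", "payload": {
  "motion": "0 -0.006 0 0 0 0 0.035;0 -0.006 0 0 0 0 0.035;0 -0.006 0 0 0 0 0.03;0 -0.006 0 0 0 0 0;0 -0.006 0 0 0 0 0;0 -0.006 0 0 0 0 0;0 -0.006 0 0 0 0 0;0 -0.006 0 0 0 0 0"
}}

```text
time_s: 6.2
position: [0.616, -0.2572, 0.0235]
tcp_rot: [[-0.955, -0.296, -0.0], [-0.296, 0.955, 0.0], [0.0, 0.0, -1.0]]
force: [-0.3, -0.3, -0.4]
opening: 0.08
```

```bash
python3 - <<'E'
from h import *
go([.617,-.2576,.0232],down(107))
s=bot.read_state(); print(s['opening']*87,s['force'])
E
```

```text
t 6.2 P [ 0.616  -0.2572  0.0235] shift [-0.0008 -0.0007  0.0003] |d| 0.001 rv [ 0.01 -0.01  0.2 ] q [-32.2, 47.7, 82.8, 0.0, 49.5, -139.4]
6.940541759056571 [-0.34039697 -0.25357675 -0.43303403]
```

```bash
python3 - <<'E'
from h import *
go([.4478,-.206,.085],down(101))
E
```

```text
t 6.2 P [ 0.616  -0.2572  0.0235] shift [ 0.1456  0.0987 -0.0615] |d| 0.186 rv [ 0.01 -0.01  6.2 ] q [-32.2, 47.7, 82.8, 0.0, 49.5, -139.4]
```

Call:
{"api": "apply_moves", "payload": {
  "motion": "0 0 -0.025 0 0 0 0;0 0 -0.06 0 0 0 0;0.04 0.025 -0.062 0 0 2 0;0.085 0.055 -0.062 0 0 4 0;0.125 0.085 -0.062 0 0 6.2 0;0.1456 0.0987 -0.062 0 0 6.2 0;0.1456 0.0987 -0.062 0 0 6.2 0;0.1456 0.0987 -0.062 0 0 6.2 0"
}}

```text
time_s: 7.2
position: [0.4498, -0.2074, 0.0859]
tcp_rot: [[-0.982, -0.191, 0.003], [-0.191, 0.982, -0.002], [-0.002, -0.003, -1.0]]
force: [0.5, 0.3, -0.9]
opening: 0.082
```

```bash
python3 - <<'E'
from h import *
go([.4478,-.206,.010],down(101))
C=cam('wrist'); im=bot.capture('wrist'); np.savez('w3.npz',K=C[0],R=C[1],t=C[2]); cv2.imwrite('pics/w3.png',im[:,:,::-1]); print(bot.read_state()['opening']*87)
E
```

```text
t 7.2 P [ 0.4498 -0.2074  0.0859] shift [0.0019 0.002  0.0759] |d| 0.076 rv [-0.15  0.14 -0.01] q [-37.7, 33.1, 107.5, 0.0, 39.2, -138.7]
7.175087975296046
```

View pics/w3.png

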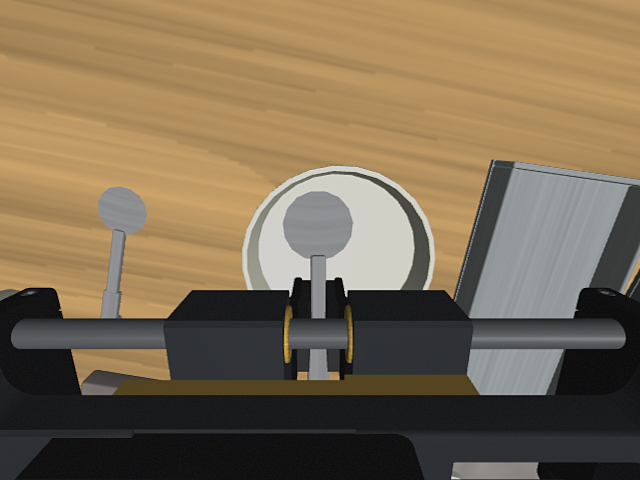

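```bash
python3 - <<'E'
from h import *
f=np.load('w3.npz'); C=(f['K'],f['R'],f['t'])
im=cv2.imread('pics/w3.png')
for c,col in [((.449,-.193),(0,0,255))]:
  t=np.linspace(0,6.28,80)
  for r,z in((.068,.03),(.064,.004)):
    q=np.int32(proj(C,np.c_[c[0]+r*np.cos(t),c[1]+r*np.sin(t),0*t+z])*8); cv2.polylines(im,[q],True,col,1,shift=3)
cv2.imwrite('pics/w3o.png',cv2.resize(im[150:350,200:480],None,fx=2.5,fy=2.5))
P=[unproj(C,u,v,.03)[:2] for u,v in[(243,255),(435,255),(340,165),(262,201),(414,197)]]
import scipy.optimize as so
print(so.least_squares(lambda c:[np.linalg.norm(p-c)-.068 for p in P],[.449,-.193]))
E
```

```text
message: `gtol` termination condition is satisfied.
     success: True
      status: 1
         fun: [-1.175e-03 -1.034e-03  3.869e-05  2.425e-04  5.991e-05]
           x: [ 4.506e-01 -1.929e-01]
        cost: 1.2565730715003502e-06
         jac: [[-8.296e-02  9.966e-01]
               [ 2.963e-01 -9.551e-01]
               [ 9.808e-01  1.949e-01]
               [ 5.020e-01  8.649e-01]
               [ 8.216e-01 -5.700e-01]]
        grad: [-7.092e-09 -1.633e-09]
  optimality: 7.0924050661391135e-09
 active_mask: [ 0.000e+00  0.000e+00]
        nfev: 4
        njev: 4
```

View pics/w3o.png

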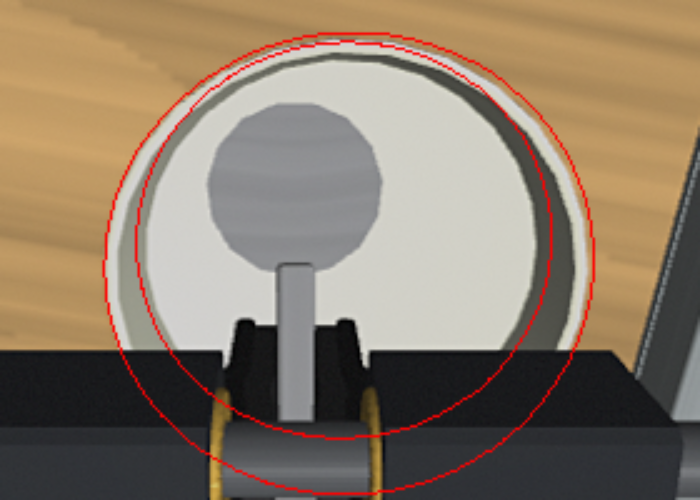

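Call:
{"api": "apply_moves", "payload": {
  "motion": "0 0.0036 0.03 0 0 0 0;0 0.0036 0.055 0 0 0 0;0 0.0036 0.0745 0 0 0 0;0 0.0036 0.0745 0 0 0 0;0 0.0036 0.0745 0 0 0 0.03;0 0.0036 0.0745 0 0 0 0.03;0 0.0036 0.0745 0 0 0 0.03;0 0.0036 0.04 0 0 0 0.03"
}}

```text
time_s: 8.25
position: [0.4461, -0.2018, 0.0443]
tcp_rot: [[-0.982, -0.191, -0.004], [-0.191, 0.982, 0.003], [0.003, 0.003, -1.0]]
force: [-0.7, 0.2, -0.1]
opening: 0.336
```

```bash
python3 - <<'E'
from h import *
go([.487,-.356,.1],down(85))
E
```

```text
t 8.25 P [ 0.4461 -0.2018  0.0443] shift [-0.0106 -0.159  -0.0562] |d| 0.169 rv [ 0.17 -0.2  15.98] q [-37.4, 37.6, 109.1, 0.0, 33.5, -138.4]
```

```bash
python3 - <<'E'
from h import *
f=np.load('w1.npz'); W=(f['K'],f['R'],f['t']);S=cam('scene');D=cam('side')
for z in(0,.1,.15,.2,.25):
    print(z,*[unproj(c,*p,z)[:2].round(3) for c,p in[(W,(97,150)),(W,(95,5)),(S,(97,277)),(S,(137,347)),(D,(387,393)),(D,(291,428))]])
a=cv2.imread('pics/scene0.png')[230:430,0:200]; cv2.imwrite('pics/zt.png',cv2.resize(a,None,fx=3,fy=3))
E
```

```text
0 [ 0.61  -0.484] [ 0.493 -0.502] [ 0.358 -0.506] [ 0.586 -0.485] [ 0.67  -0.339] [ 0.484 -0.372]
0.1 [ 0.588 -0.423] [ 0.507 -0.436] [ 0.43  -0.489] [ 0.637 -0.471] [ 0.629 -0.419] [ 0.469 -0.447]
0.15 [ 0.577 -0.393] [ 0.515 -0.403] [ 0.466 -0.481] [ 0.662 -0.463] [ 0.609 -0.458] [ 0.461 -0.484]
0.2 [ 0.566 -0.363] [ 0.522 -0.369] [ 0.502 -0.473] [ 0.688 -0.456] [ 0.589 -0.498] [ 0.453 -0.522]
0.25 [ 0.555 -0.332] [ 0.529 -0.336] [ 0.538 -0.464] [ 0.713 -0.448] [ 0.569 -0.538] [ 0.445 -0.559]
```

View pics/zt.png

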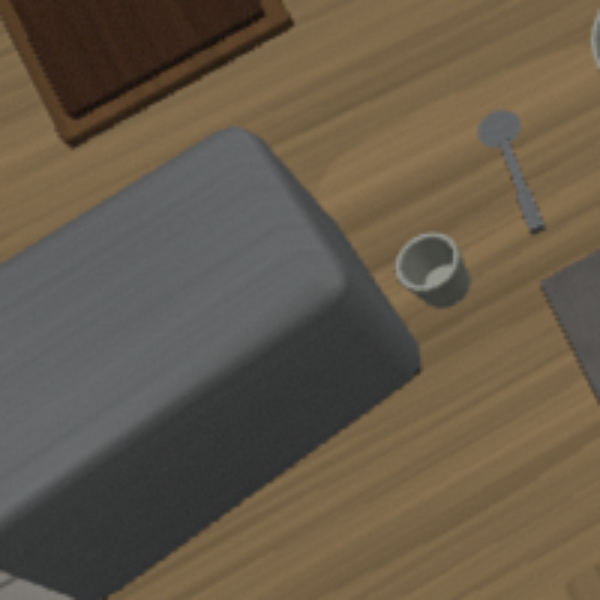

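```bash
python3 - <<'E'
from h import *
f=np.load('w3.npz'); C=(f['K'],f['R'],f['t'])
a=unproj(C,122,211,.013);s=unproj(C,122,233,.012);b=unproj(C,115.5,290,.012);print(a,s,b,np.degrees(np.arctan2(*(b-a)[1::-1])))
u=(b-s)/np.linalg.norm(b-s); print(a+u*.042)
E
```

```text
[ 0.4459609  -0.35224848  0.013     ] [ 0.46293367 -0.35241281  0.012     ] [ 0.51029281 -0.35628427  0.012     ] -3.589677952491809
[ 0.48782127 -0.35567043  0.013     ]
```

Call:
{"api": "apply_moves", "payload": {
  "motion": "0 0 -0.05 0 0 0 0.04;-0.003 -0.04 -0.056 0 0 6 0.04;-0.0106 -0.1 -0.056 0 0 16 0.045;-0.0106 -0.159 -0.056 0 0 16 0.045;-0.0106 -0.159 -0.056 0 0 16 0.045;-0.0106 -0.159 -0.056 0 0 16 0.045;-0.0106 -0.159 -0.056 0 0 16 0.045;-0.0106 -0.159 -0.056 0 0 16 0.045"
}}

```text
time_s: 9.25
position: [0.4877, -0.3551, 0.1015]
tcp_rot: [[-0.996, 0.086, -0.001], [0.086, 0.996, 0.001], [0.001, 0.001, -1.0]]
force: [0.4, 1.1, 0.2]
opening: 0.52
```

```bash
python3 - <<'E'
from h import *
go([.488,-.356,.0035],down(85))
C=cam('wrist'); im=bot.capture('wrist'); np.savez('w4.npz',K=C[0],R=C[1],t=C[2]); cv2.imwrite('pics/w4.png',im[:,:,::-1]); print(bot.read_state()['opening']*87)
E
```

```text
t 9.25 P [ 0.4877 -0.3551  0.1015] shift [-0.0005 -0.0009  0.098 ] |d| 0.098 rv [ 0.05 -0.05  0.07] q [-46.7, 37.5, 91.0, 0.0, 51.5, -131.7]
44.70417418562858
```

View pics/w4.png

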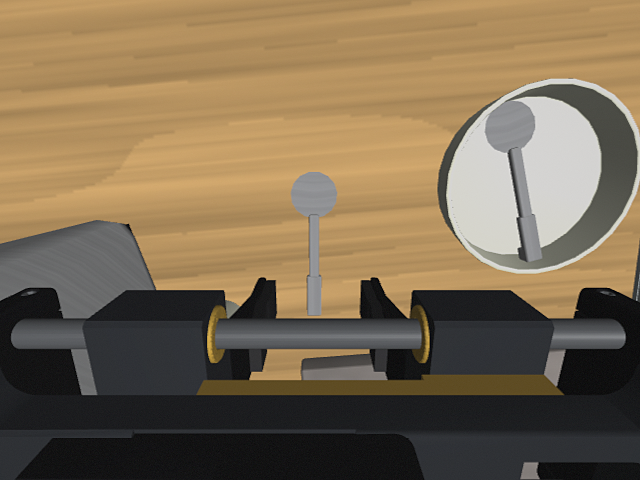

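Call:
{"api": "apply_moves", "payload": {
  "motion": "0 -0.0015 0.035 0 0 0 0.04;0 -0.0015 0.07 0 0 0 0.035;0 -0.0015 0.09 0 0 0 0.03;0 -0.0015 0.098 0 0 0 0.03;0 -0.0015 0.098 0 0 0 0.03;0 -0.0015 0.098 0 0 0 0;0 -0.0015 0.098 0 0 0 0;0 -0.0015 0.098 0 0 0 0"
}}

```text
time_s: 10.3
position: [0.4881, -0.3584, 0.0042]
tcp_rot: [[-0.996, 0.087, 0.001], [0.087, 0.996, -0.001], [-0.001, -0.001, -1.0]]
force: [-0.1, -0.3, 1.2]
opening: 0.09
```

```bash
python3 - <<'E'
from h import *
go([.45,-.18,.085],down(85)); print(bot.read_state()['opening']*87)
f=np.load('w4.npz'); C=(f['K'],f['R'],f['t'])
a=unproj(C,510,127,.017);b=unproj(C,532,257,.014);u=(b-a)/np.linalg.norm(b-a);print('A in dish',a,b,np.degrees(np.arctan2(u[1],u[0])),a+.042*u)
a=unproj(C,314,194,.013);b=unproj(C,314.5,314,.01);u=(b-a)/np.linalg.norm(b-a);print('B',a+.042*u,b-.06*u,np.degrees(np.arctan2(u[1],u[0])))
E
```

```text
t 10.3 P [ 0.4881 -0.3584  0.0042] shift [ 0.0534  0.1743 -0.081 ] |d| 0.199 rv [-0.05  0.05  0.  ] q [-46.9, 46.3, 92.9, -0.0, 40.8, -131.9]
7.824722464020746
A in dish [ 0.41056592 -0.21257573  0.017     ] [ 0.51079285 -0.18597595  0.014     ] 14.86340086139549 [ 0.45114363 -0.20180659  0.01578542]
B [ 0.48785298 -0.35791515  0.0117707 ] [ 0.48834836 -0.35795795  0.01175614] -4.938601638125124
```

```bash
python3 - <<'E'
from h import *
go([.4477,-.1795,.085],down(103)); 
E
```

```text
t 10.3 P [ 0.4881 -0.3584  0.0042] shift [ 0.0557  0.1746 -0.081 ] |d| 0.2 rv [ -0.06   0.04 -18.  ] q [-46.9, 46.3, 92.9, -0.0, 40.8, -131.9]
```

Call:
{"api": "apply_moves", "payload": {
  "motion": "0 0 -0.025 0 0 0 0;0 0.01 -0.06 0 0 -3 0;0.015 0.05 -0.081 0 0 -9 0;0.033 0.105 -0.081 0 0 -18 0;0.0557 0.155 -0.081 0 0 -18 0;0.0557 0.1746 -0.081 0 0 -18 0;0.0557 0.1746 -0.081 0 0 -18 0;0.0557 0.1746 -0.081 0 0 -18 0"
}}

```text
time_s: 11.3
position: [0.4491, -0.1811, 0.0848]
tcp_rot: [[-0.974, -0.225, 0.003], [-0.225, 0.974, -0.002], [-0.002, -0.003, -1.0]]
force: [-1.1, -0.3, 0.4]
opening: 0.086
```

```bash
python3 - <<'E'
from h import *
go([.4477,-.1795,.018],down(103)); print(bot.read_state()['opening']*87)
im=bot.capture('wrist'); cv2.imwrite('pics/w5.png',im[:,:,::-1])
E
```

```text
t 11.3 P [ 0.4491 -0.1811  0.0848] shift [0.0012 0.0021 0.0668] |d| 0.067 rv [-0.15  0.11 -0.01] q [-35.2, 32.7, 109.1, -0.0, 38.0, -138.2]
7.452114193000958
```

View pics/w5.png

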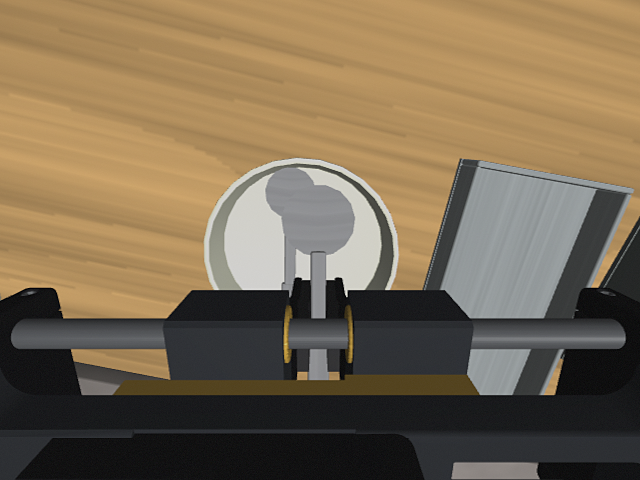

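Call:
{"api": "apply_moves", "payload": {
  "motion": "0 0 0.03 0 0 0 0;0 0 0.055 0 0 0 0;0 0 0.067 0 0 0 0;0 0 0.067 0 0 0 0;0 0 0.067 0 0 0 0.025;0 0 0.067 0 0 0 0.025;0 0 0.04 0 0 0 0.025;0 0 -0.01 0 0 0 0.025"
}}

```text
time_s: 12.35
position: [0.4473, -0.1793, 0.0944]
tcp_rot: [[-0.974, -0.224, -0.002], [-0.224, 0.974, 0.001], [0.001, 0.002, -1.0]]
force: [0.5, -0.7, 0.7]
opening: 0.282
```

```bash
python3 - <<'E'
from h import *
go([.4477,-.1795,.018],down(103)); print(bot.read_state()['opening']*87)
im=bot.capture('scene'); cv2.imwrite('pics/s6.png',cv2.resize(im[200:350,130:330,::-1],None,fx=4,fy=4,interpolation=cv2.INTER_CUBIC))
# FK fit
import scipy.optimize as so
L=[json.loads(l) for l in open('log.jsonl')]
E
```

```text
t 12.35 P [ 0.4473 -0.1793  0.0944] shift [-0.0005 -0.0005  0.0764] |d| 0.076 rv [ 0.11 -0.08 -0.03] q [-35.2, 31.7, 108.9, 0.0, 39.6, -138.1]
24.505987568220757
```

View pics/s6.png

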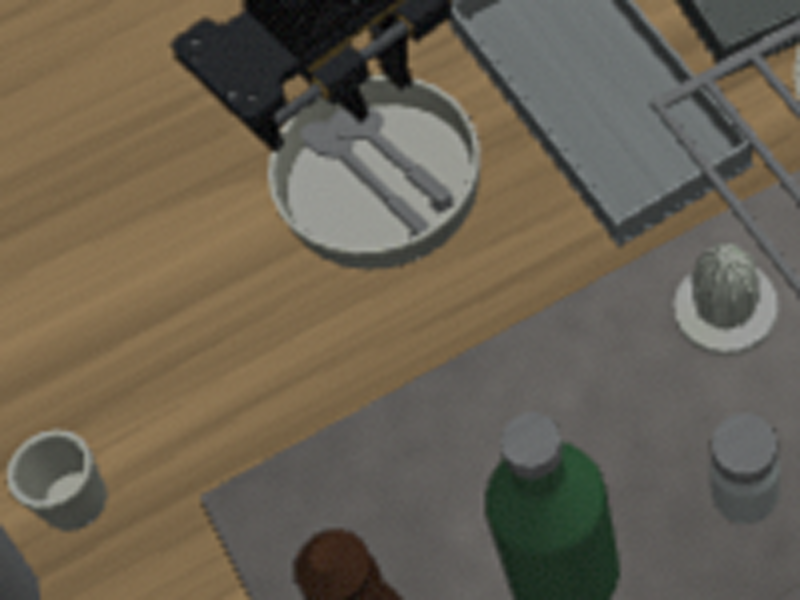

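```bash
python3 - <<'E'
from h import *
import scipy.optimize as so
L=[json.loads(l) for l in open('log.jsonl')]
Q=np.radians([l[0] for l in L]);P=np.array([l[1] for l in L])
r=P[:,0]*np.cos(Q[:,0])+P[:,1]*np.sin(Q[:,0]); lat=-P[:,0]*np.sin(Q[:,0])+P[:,1]*np.cos(Q[:,0]); print(lat.round(4))
def f(x):
    a1,L2,L3x,L3y,H=x; q2=Q[:,1];q=q2+Q[:,2]
    return np.r_[a1+L2*np.sin(q2)+L3x*np.sin(q)+L3y*np.cos(q)-r, H+L2*np.cos(q2)+L3x*np.cos(q)-L3y*np.sin(q)-P[:,2]]
s=so.least_squares(f,[0,.4,.4,0,.1]); print(s.x,np.abs(s.fun).max())
E
```

```text
[0.111  0.111  0.111  0.1107 0.111  0.111  0.111  0.111  0.111  0.111
 0.111  0.111  0.1109 0.111 ]
[ 3.88579323e-04  5.87678264e-01  3.92537314e-01  1.15004321e-01
 -2.97972117e-02] 0.0012837907230831558
```

```bash
cat > ik.py <<'E'
import numpy as np, scipy.optimize as so
from scipy.spatial.transform import Rotation as Ro
L2,LX,LY,LAT,H=.5877,.3925,.115,.111,-.0298
def pose(head,pitch): # pitch deg below horizontal; y = head+90 (left); x completes
    h,p=np.radians([head,pitch]); z=np.array([np.cos(h)*np.cos(p),np.sin(h)*np.cos(p),-np.sin(p)]); y=np.array([-np.sin(h),np.cos(h),0]); return np.c_[np.cross(y,z),y,z]
def ik(p,R,d6,sgn=1):
    w=np.array(p)-d6*R[:,2]; h=H+d6
    az=np.arctan2(w[1],w[0]); rr=np.hypot(w[0],w[1]); j1=az-np.arcsin(LAT/rr); r=np.sqrt(rr**2-LAT**2); z=w[2]-h
    l3=np.hypot(LX,LY); D=np.hypot(r,z); c=(D*D-L2**2-l3**2)/(2*L2*l3)
    if abs(c)>1: return None
    b=np.arccos(c); # bend
    # link3 vector angle from vertical = q2+b ; link3 = LX*(sin q,cos q)+LY*(cos q,-sin q) -> angle q+atan(LY/LX)
    g=np.arctan2(LY,LX); q3=b-g; q2=np.arctan2(r,z)-np.arctan2(l3*np.sin(b),L2+l3*np.cos(b))
    M=Ro.from_euler('ZY',[j1,q2+q3]).as_matrix().T@R
    e=Ro.from_matrix(M).as_euler('ZYZ',degrees=True)
    return np.round(np.r_[np.degrees([j1,q2,q3]),e[0]*sgn,e[1],(e[2]-90+180)%360-180],1)
E
python3 - <<'E'
from ik import *
print(ik([.4473,-.1793,.0944],pose(13,90),.25))
for d6 in(.2,.25,.3):
  for pt in(35,45,55):
    for hd in (-15,10,30,45): print(d6,pt,hd,'grasp',ik([.66,-.06,.045],pose(hd,pt),d6),ik([.66,-.06,.045],pose(hd,pt)@np.diag([-1,-1,1]),d6))
E
```

```text
[ -35.2   31.6  108.9    0.    39.5 -138.2]
0.2 35 -15 grasp [ -14.8   47.8  108.2 -179.7   31.    89.8] [ -14.8   47.8  108.2 -179.7   31.   -90.2]
0.2 35 10 grasp [-22.7  47.9 107.6 131.3  36.1 112.4] [-22.7  47.9 107.6 131.3  36.1 -67.6]
0.2 35 30 grasp [-27.2  48.5 103.1  99.6  44.3 124.9] [-27.2  48.5 103.1  99.6  44.3 -55.1]
0.2 35 45 grasp [-29.1  49.4  98.   81.3  52.8 130.5] [-29.1  49.4  98.   81.3  52.8 -49.5]
0.2 45 -15 grasp [ -14.8   45.2  105.  -179.4   15.2   89.6] [ -14.8   45.2  105.  -179.4   15.2  -90.4]
0.2 45 10 grasp [-21.4  45.3 104.5 114.3  23.8 130.4] [-21.4  45.3 104.5 114.3  23.8 -49.6]
0.2 45 30 grasp [-25.2  46.1 100.7  85.1  35.7 140.5] [-25.2  46.1 100.7  85.1  35.7 -39.5]
0.2 45 45 grasp [-26.9  47.1  96.4  70.   45.7 142.3] [-26.9  47.1  96.4  70.   45.7 -37.7]
0.2 55 -15 grasp [-14.8  43.6 101.  -19.    0.4 -70.9] [-14.8  43.6 101.  -19.    0.4 109.1]
0.2 55 10 grasp [-19.9  43.7 100.6  75.6  17.2 169.8] [-19.9  43.7 100.6  75.6  17.2 -10.2]
0.2 55 30 grasp [-23.   44.5  97.7  63.3  30.8 162.9] [-23.   44.5  97.7  63.3  30.8 -17.1]
0.2 55 45 grasp [
[... 1672 characters left out ...]
[ -14.8   47.7  115.  -179.6   27.7  -90.2]
0.3 45 10 grasp [-26.   47.7 114.1 127.8  31.8 110.4] [-26.   47.7 114.1 127.8  31.8 -69.6]
0.3 45 30 grasp [-31.9  48.1 107.9  91.5  38.6 125.1] [-31.9  48.1 107.9  91.5  38.6 -54.9]
0.3 45 45 grasp [-34.   49.1 101.   71.3  47.1 131.9] [-34.   49.1 101.   71.3  47.1 -48.1]
0.3 55 -15 grasp [ -14.8   44.   109.4 -179.1    8.3   89.3] [ -14.8   44.   109.4 -179.1    8.3  -90.7]
0.3 55 10 grasp [-23.2  44.1 108.7  99.3  18.6 141.9] [-23.2  44.1 108.7  99.3  18.6 -38.1]
0.3 55 30 grasp [-28.   44.9 103.9  71.4  30.9 148.7] [-28.   44.9 103.9  71.4  30.9 -31.3]
0.3 55 45 grasp [-29.9  46.1  98.5  57.5  41.  148.4] [-29.9  46.1  98.5  57.5  41.  -31.6]
```

Call:
{"api": "apply_moves", "payload": {
  "motion": "-0.01 0 -0.04 0 0 10 0.03;-0.046 0 -0.08 0 0 21 0.05;-0.046 0 -0.08 0 0 32 0.07;-0.046 0 -0.08 0 0 43 0.085;-0.046 0 -0.08 0 0 53 0.085;-0.046 0 -0.08 0 0 64 0.085;-0.046 0 -0.08 0 0 74 0.085;-0.046 0 -0.08 0 0 84 0.085"
}}

```text
time_s: 13.4
position: [0.4929, -0.1693, 0.1749]
tcp_rot: [[-0.32, 0.947, 0.002], [0.947, 0.32, -0.001], [-0.001, 0.001, -1.0]]
force: [-0.9, -0.3, -0.6]
opening: 0.96
```

```bash
python3 - <<'E'
from h import *
go([.49,-.17,.18],down(-45)); print(bot.read_state()['opening']*87)
E
```

```text
t 13.4 P [ 0.4929 -0.1693  0.1749] shift [ 0.0003 -0.003  -0.0052] |d| 0.006 rv [1.200e-01 3.000e-02 6.366e+01] q [-31.3, 26.1, 99.9, 0.0, 54.0, -49.9]
83.50643789426312
```

```bash
python3 - <<'E'
from h import *
from ik import pose
F=np.diag([-1,-1,1])
for t in(80,70): go([.49,-.17,.18],pose(45,t)@F)
E
```

```text
t 13.4 P [ 0.4929 -0.1693  0.1749] shift [ 0.0003 -0.003  -0.0052] |d| 0.006 rv [-5.44  8.98 63.5 ] q [-31.3, 26.1, 99.9, 0.0, 54.0, -49.9]
t 13.4 P [ 0.4929 -0.1693  0.1749] shift [ 0.0003 -0.003  -0.0052] |d| 0.006 rv [-10.99  17.92  63.  ] q [-31.3, 26.1, 99.9, 0.0, 54.0, -49.9]
```

Call:
{"api": "apply_moves", "payload": {
  "motion": "0 0 0 0 0 10.5 0.085;0 0 0 0 0 21 0.085;0 0 0 0 0 31.5 0.085;0 0 0 0 0 42 0.085;0 0 0 0 0 53 0.085;0 0 0 0 0 63.6 0.085;0 0 0 -5.4 9 63.5 0.085;0 0 0 -11 17.9 63 0.085"
}}

```text
time_s: 14.4
position: [0.4938, -0.1692, 0.1756]
tcp_rot: [[0.658, 0.712, 0.245], [0.669, -0.702, 0.244], [0.346, 0.003, -0.938]]
force: [-0.9, 0.0, 0.1]
opening: 0.978
```

```bash
python3 - <<'E'
from h import *
from ik import *
go([.49,-.17,.18],pose(45,60)@np.diag([-1,-1,1]))
s=bot.read_state(); q=np.array(s['joint_positions'])
for d6 in(.1,.15,.2,.25,.3,.35): print(d6,ik(s['position'],np.array(s['tcp_rot']),d6)-q)
E
```

```text
t 14.4 P [ 0.4938 -0.1692  0.1756] shift [-0.0015 -0.0021 -0.0053] |d| 0.006 rv [0.   9.75 0.47] q [-43.4, 25.3, 105.8, 26.3, 51.4, -15.9]
0.1 [ 8.34124807  0.36541809 -3.86529394 -0.58677255  0.33703432  9.43154701]
0.15 [ 6.44124807  0.16541809 -2.76529394 -0.38677255  0.13703432  7.13154701]
0.2 [ 4.34124807  0.06541809 -1.76529394 -0.18677255  0.13703432  4.83154701]
0.25 [ 2.34124807  0.06541809 -0.96529394 -0.08677255  0.03703432  2.53154701]
0.3 [ 0.24124807 -0.03458191 -0.06529394  0.01322745  0.03703432  0.23154701]
0.35 [-1.85875193  0.06541809  0.63470606  0.01322745  0.03703432 -1.96845299]
```

```bash
sed -i 's/def ik(p,R,d6,sgn=1)/def ik(p,R,d6=.3058,sgn=1)/' ik.py; python3 - <<'E'
from ik import *
F=np.diag([-1,-1,1])
ax=np.array([.656,-.060,.055])
for pt in(35,40,45):
  for hd in(40,50,60):
    R=pose(hd,pt)@F; p=ax+.0187*R[:,2]; f=np.array([np.cos(np.radians(hd)),np.sin(np.radians(hd)),0])
    print(pt,hd,ik(p,R),ik(p-.13*f+[0,0,.03],R), 'cam',(p+R@[.0763,0,-.1615]).round(3))
    for h2 in(60,75,90,105,120,150):
      R2=pose(h2,pt)@F; print('   tub',h2,ik(np.array([.435,.105,.04])+.0187*R2[:,2],R2),ik(np.array([.435,.105,.12])+.0187*R2[:,2],R2))
E
```

```text
35 40 [-36.2  53.3 105.1  87.9  52.8 -63.4] [-51.5  49.4 111.7  75.9  57.6 -67.4] cam [ 0.6   -0.107  0.199]
   tub 60 [ -36.8   61.   132.1   92.5   54.5 -106. ] [-36.8  47.  133.2  83.4  55.  -90.3]
   tub 75 [-34.5  56.9 123.1  70.5  55.  -89.9] [-34.5  44.9 124.   63.9  59.3 -77.9]
   tub 90 [-30.8  55.2 114.4  53.7  60.8 -79.8] [-30.8  44.8 115.2  50.   66.7 -71.4]
   tub 105 [-26.4  55.  106.3  41.4  68.3 -75. ] [-26.4  45.7 107.   39.5  74.8 -69.1]
   tub 120 [-21.5  55.6  98.9  31.7  76.1 -73.9] [-21.5  47.1  99.5  30.9  82.7 -69.8]
   tub 150 [-11.1  57.5  87.1  15.4  88.9 -79.2] [-11.1  50.1  87.7  15.4  95.4 -77.4]
35 50 [-36.9  53.9  99.5  75.1  57.8 -58.1] [-50.7  50.3 102.4  63.7  63.9 -59.9] cam [ 0.609 -0.116  0.199]
   tub 60 [ -36.8   61.   132.1   92.5   54.5 -106. ] [-36.8  47.  133.2  83.4  55.  -90.3]
   tub 75 [-34.5  56.9 123.1  70.5  55.  -89.9] [-34.5  44.9 124.   63.9  59.3 -77.9]
   tub 90 [-30.8  55.2 114.4  53.7  60.8 -79.8] [-30.8  44.8 115.2  50.   66.7 -71.4]
   tub 105 [-26.4  55.  106.3  41.4  68.3 -75. ] [-26.4  45.7 107.   39.5  74.8 -69.1]
   tub
[... 3884 characters left out ...]
0.1  52.9  92.   14.2  78.7 -78.5] [-10.1  45.4  91.8  13.9  86.2 -76.6]
45 60 [-33.7  51.2  93.3  57.6  56.7 -46.1] [-46.1  48.2  93.6  49.   64.2 -48.7] cam [ 0.632 -0.101  0.21 ]
   tub 60 [-31.   53.9 131.7  94.5  45.2 -97.8] [-31.   39.6 131.4  80.2  45.8 -77.5]
   tub 75 [-29.8  51.2 123.9  70.6  46.4 -83.5] [-29.8  39.1 123.7  60.8  51.5 -68.6]
   tub 90 [-27.1  50.3 116.2  52.8  52.2 -74.8] [-27.1  39.7 116.   47.1  59.2 -64.8]
   tub 105 [-23.5  50.4 109.   39.9  59.6 -71.3] [-23.5  40.9 108.8  36.9  67.1 -64.7]
   tub 120 [-19.4  51.  102.4  30.1  66.9 -71.5] [-19.4  42.4 102.2  28.5  74.5 -67. ]
   tub 150 [-10.1  52.9  92.   14.2  78.7 -78.5] [-10.1  45.4  91.8  13.9  86.2 -76.6]
```

```bash
python3 - <<'E'
from h import *
from ik import *
F=np.diag([-1,-1,1]); R=pose(55,40)@F; f=np.array([np.cos(np.radians(55)),np.sin(np.radians(55)),0])
g=np.array([.656,-.06,.056])+.0187*R[:,2]; print(g, g-.14*f+[0,0,.03])
go(g-.14*f+[0,0,.03],R); print(ik(g-.14*f+[0,0,.03],R))
E
```

```text
[ 0.6642165  -0.04826562  0.04397987] [ 0.5839158  -0.16294691  0.07397987]
t 14.4 P [ 0.4938 -0.1692  0.1756] shift [0.0283 0.0595 0.119 ] |d| 0.136 rv [ 5.74 29.7  -7.8 ] q [-43.4, 25.3, 105.8, 26.3, 51.4, -15.9]
[-49.5  48.9  97.9  55.4  64.3 -54. ]
```

Call:
{"api": "apply_moves", "payload": {
  "motion": "0.007 0.015 0.03 1.4 7.4 -2 0.087;0.014 0.03 0.06 2.9 15 -4 0.087;0.021 0.045 0.09 4.3 22.5 -6 0.087;0.0283 0.0595 0.119 5.7 29.7 -7.8 0.087;0.0283 0.0595 0.119 5.7 29.7 -7.8 0.087;0.0283 0.0595 0.119 5.7 29.7 -7.8 0.087;0.0283 0.0595 0.119 5.7 29.7 -7.8 0.087;0.0283 0.0595 0.119 5.7 29.7 -7.8 0.087"
}}

```text
time_s: 15.4
position: [0.5822, -0.1629, 0.0746]
tcp_rot: [[0.373, 0.818, 0.437], [0.529, -0.575, 0.625], [0.762, -0.002, -0.647]]
force: [-0.4, 0.0, -0.2]
opening: 1.0
```

```bash
python3 - <<'E'
from h import *
from ik import *
F=np.diag([-1,-1,1]); R=pose(55,40)@F; f=np.array([np.cos(np.radians(55)),np.sin(np.radians(55)),0])
g=np.array([.656,-.06,.056])+.0187*R[:,2]
go(g-.14*f+[0,0,.03],R)
C=cam('wrist'); im=bot.capture('wrist'); np.savez('w7.npz',K=C[0],R=C[1],t=C[2]); cv2.imwrite('pics/w7.png',im[:,:,::-1])
im=bot.capture('side'); cv2.imwrite('pics/d7.png',im[:,:,::-1])
print(bot.find_in('reamer_mid','wrist'))
E
```

```text
t 15.4 P [ 0.5822 -0.1629  0.0746] shift [0.0002 0.0014 0.0011] |d| 0.002 rv [ 0.    0.32 -0.12] q [-49.5, 48.7, 98.2, 55.2, 64.1, -53.8]
[{'point': [0.6487, -0.0669, 0.0481], 'p': 0.83}]
```

View pics/w7.png

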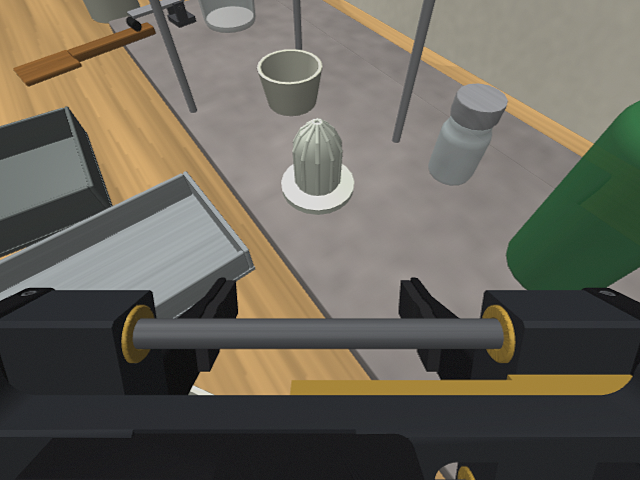

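View pics/d7.png

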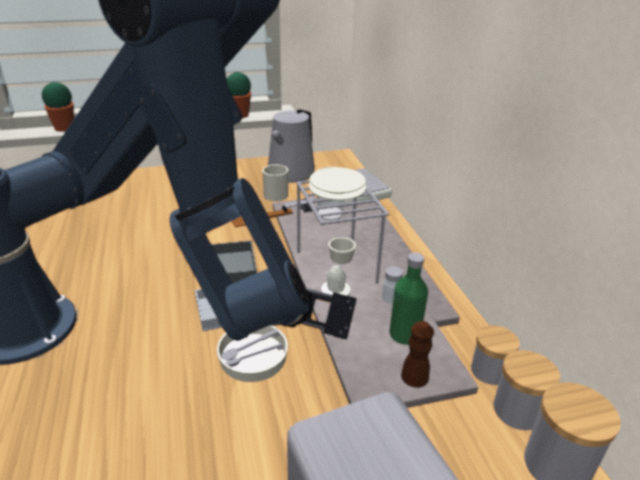

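```bash
python3 - <<'E'
from h import *
f=np.load('w7.npz'); C=(f['K'],f['R'],f['t'])
print(unproj(C,318,121,.086), unproj(C,281.5,185,.027),unproj(C,354.5,185,.027),unproj(C,293,165,.05),unproj(C,342,165,.05))
im=cv2.imread('pics/w7.png')
for c,col in [((.653,-.0605),(0,0,255))]:
  t=np.linspace(0,6.28,80)
  for r,z in((.032,.029),(.032,.02),(.019,.066),(.019,.029)):
    q=np.int32(proj(C,np.c_[c[0]+r*np.cos(t),c[1]+r*np.sin(t),0*t+z])*8); cv2.polylines(im,[q],True,col,1,shift=3)
  for z in(.02,.086): cv2.circle(im,tuple(np.int32(proj(C,[c[0],c[1],z])[0])),2,(255,0,0),-1)
cv2.imwrite('pics/w7o.png',cv2.resize(im[100:230,250:390],None,fx=5,fy=5))
E
```

```text
[ 0.65981187 -0.05435025  0.086     ] [ 0.62983608 -0.04215771  0.027     ] [ 0.68144629 -0.07846076  0.027     ] [ 0.6391989  -0.04862924  0.05      ] [ 0.67151962 -0.07136438  0.05      ]
```

View pics/w7o.png

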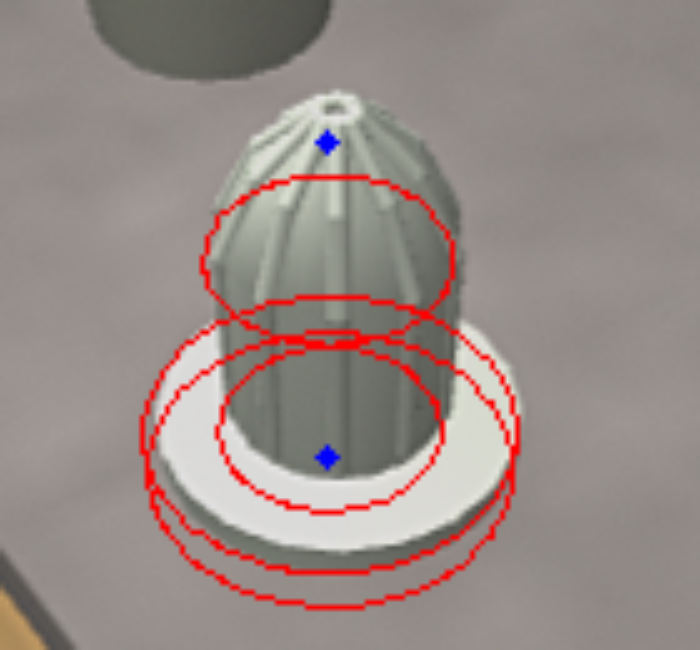

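```bash
python3 - <<'E'
from h import *
from ik import *
F=np.diag([-1,-1,1]); R=pose(55,40)@F; f=np.array([np.cos(np.radians(55)),np.sin(np.radians(55)),0])
g=np.array([.658,-.056,.056])+.0187*R[:,2]
go(g-.11*f,R);go(g-.03*f,R); go(g,R); print(ik(g,R))
E
```

```text
t 15.55 P [ 0.582  -0.1629  0.0736] shift [0.0004 0.001  0.0462] |d| 0.046 rv [-0.05  0.29 -0.2 ] q [-49.5, 48.8, 98.1, 55.2, 64.1, -53.8]
t 15.55 P [ 0.582  -0.1629  0.0736] shift [0.0521 0.0008 0.1072] |d| 0.119 rv [-0.05  0.29 -0.2 ] q [-49.5, 48.8, 98.1, 55.2, 64.1, -53.8]
t 15.55 P [ 0.582  -0.1629  0.0736] shift [0.0715 0.0008 0.1301] |d| 0.148 rv [-0.05  0.29 -0.2 ] q [-49.5, 48.8, 98.1, 55.2, 64.1, -53.8]
[-34.9  52.3  96.3  66.4  56.7 -51.4]
```

Call:
{"api": "apply_moves", "payload": {
  "motion": "0 0.001 0.025 0 0.3 0 0.087;0 0.001 0.046 0 0.3 0 0.087;0.02 0.001 0.07 0 0.3 0 0.087;0.037 0.001 0.09 0 0.3 0 0.087;0.052 0.001 0.107 0 0.3 0 0.087;0.065 0.001 0.122 0 0.3 0 0.087;0.0715 0.001 0.13 0 0.3 0 0.087;0.0715 0.001 0.13 0 0.3 0 0.087"
}}

```text
time_s: 16.55
position: [0.6661, -0.0436, 0.0427]
tcp_rot: [[0.372, 0.819, 0.437], [0.523, -0.574, 0.63], [0.767, -0.005, -0.642]]
force: [0.1, -0.2, 0.5]
opening: 0.998
```

```bash
python3 - <<'E'
from h import *
from ik import *
F=np.diag([-1,-1,1]); R=pose(55,40)@F
g=np.array([.658,-.056,.056])+.0187*R[:,2]
go(g,R); print(bot.read_state()['force'])
im=bot.capture('wrist'); cv2.imwrite('pics/w8.png',im[:,:,::-1])
im=bot.capture('side'); cv2.imwrite('pics/d8.png',cv2.resize(im[130:330,200:460,::-1],None,fx=3,fy=3))
E
```

```text
t 16.55 P [ 0.6661 -0.0436  0.0427] shift [ 0.0007  0.0004 -0.0012] |d| 0.001 rv [-0.17 -0.04 -0.26] q [-34.9, 52.4, 96.3, 66.4, 56.8, -51.2]
[ 0.05054455 -0.20610354  0.47526409]
```

View pics/w8.png

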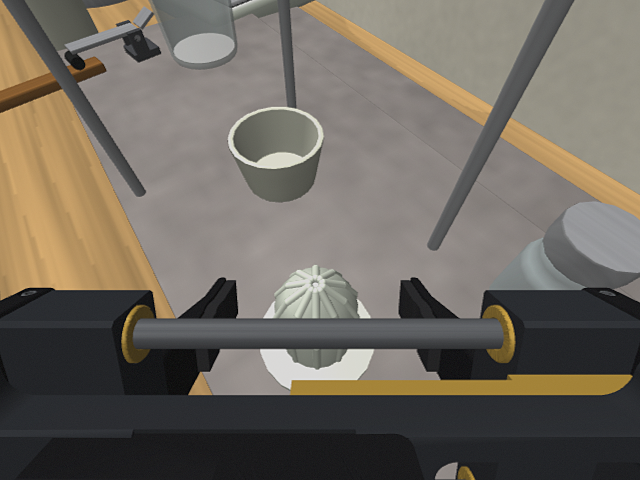

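View pics/d8.png

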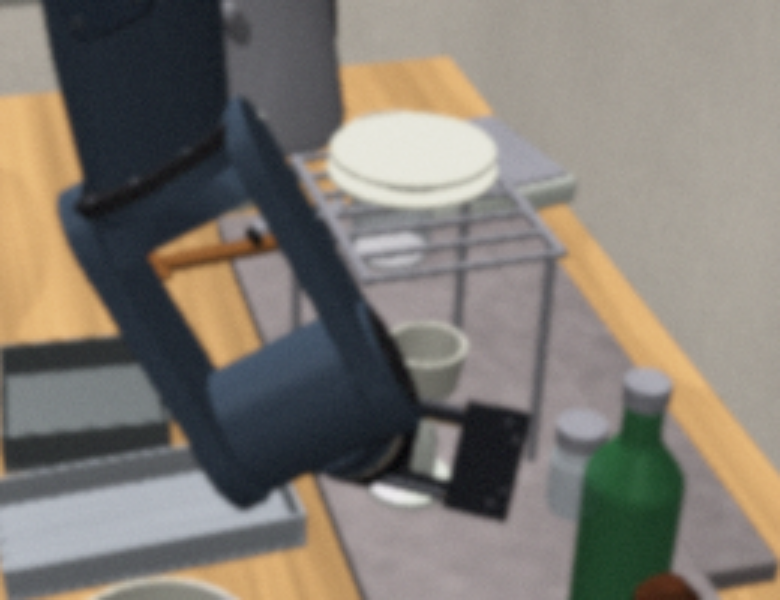

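Call:
{"api": "apply_moves", "payload": {
  "motion": "0 0 -0.001 0 0 0 0.05;0 0 -0.001 0 0 0 0.03;0 0 -0.001 0 0 0 0.02;0 0 -0.001 0 0 0 0.02;0 0 -0.001 0 0 0 0.02;0 0 -0.001 0 0 0 0.02;0 0 -0.001 0 0 0 0.02;0 0 -0.001 0 0 0 0.02"
}}

```text
time_s: 17.65
position: [0.6656, -0.0449, 0.0435]
tcp_rot: [[0.373, 0.818, 0.438], [0.523, -0.575, 0.629], [0.767, -0.005, -0.642]]
force: [-1.0, -0.1, -0.3]
opening: 0.426
```

```bash
python3 - <<'E'
from h import *
from ik import *
F=np.diag([-1,-1,1]); R=pose(55,40)@F; s=bot.read_state(); P=s['position']
go(P+np.array([0,0,.03]));  print(bot.read_state()['force'],s['opening']*87)
f=np.array([np.cos(np.radians(55)),np.sin(np.radians(55)),0])
go(P+np.array([0,0,.03])-.14*f); 
E
```

```text
t 17.65 P [ 0.6656 -0.0449  0.0435] shift [ 0.023  -0.0002 -0.0193] |d| 0.03 rv [0. 0. 0.] q [-35.0, 52.3, 96.3, 66.3, 56.8, -51.2]
[-0.9724797  -0.11196506 -0.34149688] 37.02648939387626
t 17.65 P [ 0.6656 -0.0449  0.0435] shift [-6.690e-02  1.000e-04 -1.266e-01] |d| 0.143 rv [0. 0. 0.] q [-35.0, 52.3, 96.3, 66.3, 56.8, -51.2]
```

Call:
{"api": "apply_moves", "payload": {
  "motion": "0.005 0 -0.004 0 0 0 0.02;0.009 0 -0.008 0 0 0 0.02;0.0 0 -0.025 0 0 0 0.02;-0.015 0 -0.05 0 0 0 0.02;-0.033 0 -0.08 0 0 0 0.02;-0.05 0 -0.105 0 0 0 0.02;-0.0669 0 -0.1266 0 0 0 0.02;-0.0669 0 -0.1266 0 0 0 0.02"
}}

```text
time_s: 18.65
position: [0.5846, -0.1631, 0.0737]
tcp_rot: [[0.375, 0.815, 0.441], [0.522, -0.579, 0.626], [0.766, -0.004, -0.643]]
force: [0.3, 0.3, -1.5]
opening: 0.423
```

```bash
python3 - <<'E'
from h import *
from ik import *
s=bot.read_state();P=s['position'];print(s['opening']*87)
C=cam('wrist'); im=bot.capture('wrist'); cv2.imwrite('pics/w9.png',im[:,:,::-1])
im=bot.capture('scene'); cv2.imwrite('pics/s9.png',im[100:400,120:520,::-1])
R=np.array(s['tcp_rot']); pt=np.degrees(np.arcsin(-R[2,2])); hd=np.degrees(np.arctan2(R[1,2],R[0,2])); print(pt,hd)
F=np.diag([-1,-1,1])
for h2 in(90,100):
  R2=Ro.from_euler('z',h2-hd,degrees=True).as_matrix()@R
  go(np.array([.435,.105,.14])+.0187*R2[:,2],R2); 
E
```

```text
36.8374538562214
39.99934887471893 54.822170033930085
t 18.75 P [ 0.5849 -0.1603  0.0737] shift [ 0.1317 -0.284   0.0751] |d| 0.322 rv [ 26.77  -0.23 -22.54] q [-49.2, 49.0, 98.0, 55.6, 64.2, -53.7]
t 18.75 P [ 0.5849 -0.1603  0.0737] shift [ 0.1307 -0.2859  0.0739] |d| 0.323 rv [ 34.43  -0.28 -28.96] q [-49.2, 49.0, 98.0, 55.6, 64.2, -53.7]
```

View pics/w9.png

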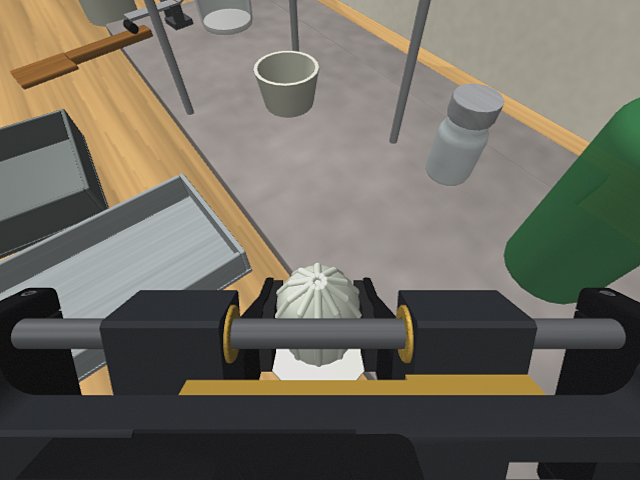

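View pics/s9.png

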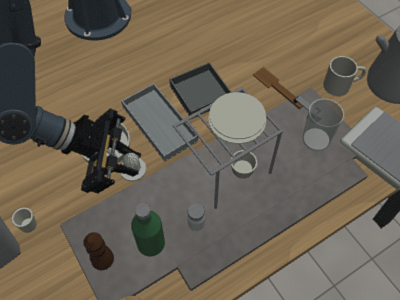

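```bash
python3 - <<'E'
from h import *
from ik import *
s=bot.read_state();R=np.array(s['tcp_rot']); hd=54.8
def RR(h2): return Ro.from_euler('z',h2-hd,degrees=True).as_matrix()@R
a=np.array([.455,-.14,.15]); go(a,RR(90)); print(ik(a,RR(90)))
R2=RR(90); b=np.array([.435,.105,.12])+.0187*R2[:,2]; print(b,ik(b,R2)); 
for t in(.25,.5,.75):
  print(ik(a+(b-a)*t,R2), ik(np.array(s['position'])*(1-t)+a*t,RR(hd+(90-hd)*t)))
E
```

```text
t 18.75 P [ 0.5849 -0.1603  0.0737] shift [ 0.0206 -0.1183 -0.0933] |d| 0.152 rv [ 26.99  -0.19 -22.59] q [-49.2, 49.0, 98.0, 55.6, 64.2, -53.7]
[-50.2  42.2  94.6  29.3  86.4 -63.7]
[0.43493066 0.11933915 0.10799692] [-29.   42.2 115.5  48.6  63.1 -67.9]
[-46.2  41.3 101.2  32.4  80.1 -64.4] [-50.2  47.3  96.9  48.   70.3 -55. ]
[-41.4  41.1 106.9  36.6  74.1 -65.3] [-50.7  45.6  95.8  41.3  76.1 -57.2]
[-35.7  41.4 111.8  41.9  68.3 -66.4] [-50.6  44.   95.1  35.1  81.5 -60.1]
```

Call:
{"api": "apply_moves", "payload": {
  "motion": "0.004 -0.02 -0.016 4 0 -3.5 0.02;0.007 -0.04 -0.032 8 0 -7 0.02;0.011 -0.06 -0.048 12.5 0 -10.5 0.02;0.014 -0.08 -0.064 17 0 -14 0.02;0.018 -0.1 -0.08 22 0 -18 0.02;0.0206 -0.1183 -0.0933 27 -0.2 -22.6 0.02;0.0206 -0.1183 -0.0933 27 -0.2 -22.6 0.02;0.0206 -0.1183 -0.0933 27 -0.2 -22.6 0.02"
}}

```text
time_s: 19.75
position: [0.4557, -0.1389, 0.1495]
tcp_rot: [[0.004, 1.0, -0.004], [0.642, 0.001, 0.767], [0.767, -0.006, -0.642]]
force: [0.3, 0.9, -0.4]
opening: 0.422
```

```bash
python3 - <<'E'
from h import *
from ik import *
s=bot.read_state();R=np.array(s['tcp_rot']);print(s['opening']*87)
R2=pose(90,40)@np.diag([-1,-1,1])
go(np.array([.435,.105,.12])+.0187*R2[:,2],R2)
E
```

```text
36.695742432944996
t 19.75 P [ 0.4557 -0.1389  0.1495] shift [ 0.1339 -0.0202  0.2247] |d| 0.262 rv [-0.25 -0.05 -0.21] q [-50.1, 42.2, 94.7, 29.3, 86.3, -63.7]
```

Call:
{"api": "apply_moves", "payload": {
  "motion": "0.02 -0.003 0.034 0 0 0 0.02;0.045 -0.007 0.075 0 0 0 0.02;0.07 -0.011 0.12 0 0 0 0.02;0.1 -0.015 0.165 0 0 0 0.02;0.12 -0.018 0.2 0 0 0 0.02;0.134 -0.02 0.225 0 0 0 0.02;0.134 -0.02 0.225 0 0 0 0.02;0.134 -0.02 0.225 0 0 0 0.02"
}}

```text
time_s: 20.75
position: [0.4353, 0.1183, 0.1078]
tcp_rot: [[0.003, 1.0, -0.004], [0.643, 0.001, 0.766], [0.766, -0.005, -0.643]]
force: [-0.1, -0.1, -1.6]
opening: 0.425
```

```bash
python3 - <<'E'
from h import *
from ik import *
s=bot.read_state();R=np.array(s['tcp_rot']);print(s['opening']*87)
R2=pose(90,40)@np.diag([-1,-1,1])
go(np.array([.435,.105,.12])+.0187*R2[:,2],R2)
C=cam('wrist'); im=bot.capture('wrist'); np.savez('w10.npz',K=C[0],R=C[1],t=C[2]); cv2.imwrite('pics/w10.png',im[:,:,::-1])
im=bot.capture('scene'); cv2.imwrite('pics/s10.png',cv2.resize(im[100:300,200:440,::-1],None,fx=3.3,fy=3))
E
```

```text
37.013231778535236
t 20.75 P [0.4353 0.1183 0.1078] shift [ 0.0008 -0.0003  0.0007] |d| 0.001 rv [-0.22  0.   -0.19] q [-29.1, 42.2, 115.5, 48.5, 63.1, -67.9]
```

View pics/w10.png

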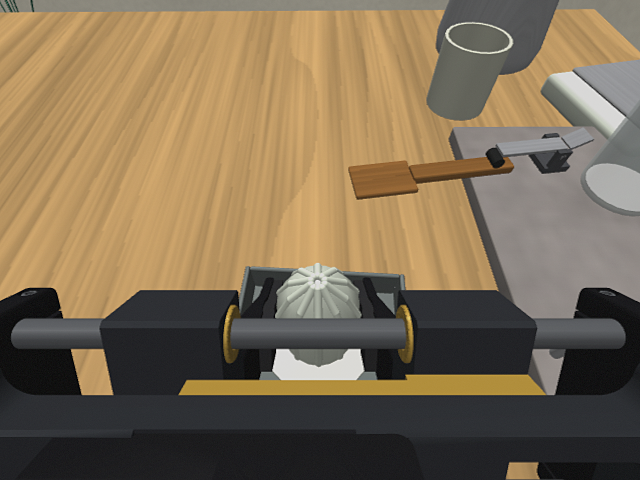

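View pics/s10.png

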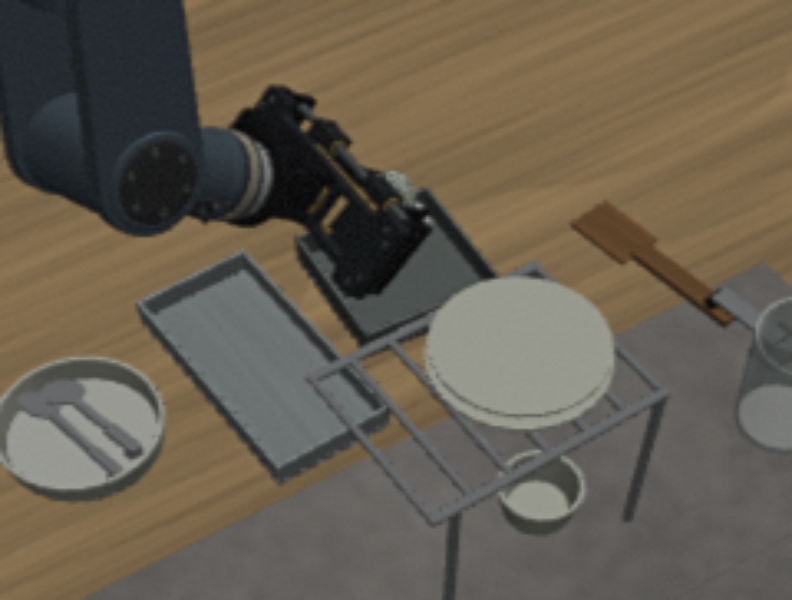

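```bash
python3 - <<'E'
from h import *
f=np.load('w10.npz'); C=(f['K'],f['R'],f['t'])
a,b=unproj(C,246,267,.035),unproj(C,404,275,.035); print(a,b,b-a,np.linalg.norm(b-a))
d=(b-a)/np.linalg.norm(b-a); n=np.array([d[1],-d[0],0]); print('centre',(a+b)/2+n*.065)
# spatula from here
for z,p in((.026,(353,183)),(.028,(412,176)),(.03,(511,165))): print(unproj(C,*p,z))
E
```

```text
[0.37750821 0.17738981 0.035     ] [0.50552084 0.16978325 0.035     ] [ 0.12801263 -0.00760656  0.        ] 0.12823841988879311
centre [0.437659   0.10870098 0.035     ]
[0.47178921 0.27979475 0.026     ]
[0.53216177 0.28743573 0.028     ]
[0.63627295 0.30093346 0.03      ]
```

Call:
{"api": "apply_moves", "payload": {
  "motion": "-0.01 0.0017 0.015 0 0 0 0.02;-0.0244 0.0017 0.0331 0 0 0 0.02;-0.037 0.0017 0.0437 0 0 0 0.02;-0.047 0.0017 0.0521 0 0 0 0.02;-0.053 0.0017 0.0571 0 0 0 0.02;-0.0557 0.0017 0.0594 0 0 0 0.02;-0.0557 0.0017 0.0594 0 0 0 0.02;-0.0557 0.0017 0.0594 0 0 0 0.02"
}}

```text
time_s: 21.85
position: [0.4359, 0.1287, 0.0275]
tcp_rot: [[0.003, 1.0, -0.005], [0.643, 0.002, 0.766], [0.766, -0.005, -0.642]]
force: [-0.6, 0.1, -2.3]
opening: 0.424
```

```bash
python3 - <<'E'
from h import *
from ik import *
s=bot.read_state();print(s['opening']*87,s['force'])
go([.437,.128,.027])
im=bot.capture('side'); cv2.imwrite('pics/d11.png',cv2.resize(im[150:350,150:390,::-1],None,fx=3.3,fy=3))
E
```

```text
36.845367653933536 [-0.58794711  0.13382788 -2.32025367]
t 21.85 P [0.4359 0.1287 0.0275] shift [-0.0008  0.0011 -0.0002] |d| 0.001 rv [0. 0. 0.] q [-27.8, 52.7, 115.5, 54.3, 56.3, -77.1]
```

View pics/d11.png

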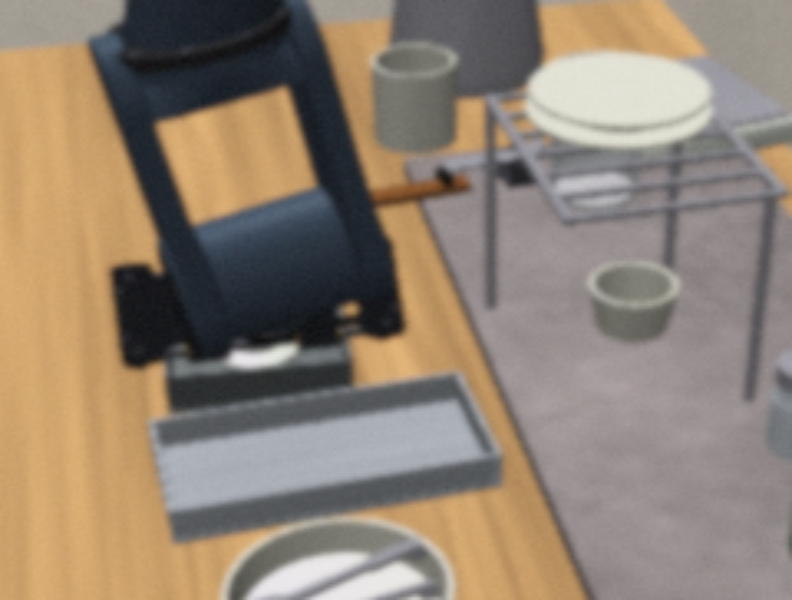

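Call:
{"api": "apply_moves", "payload": {
  "motion": "-0.0005 0 0.0005 0 0 0 0.02;-0.001 0 0.001 0 0 0 0.02;-0.001 0 0.001 0 0 0 0.04;-0.001 0 0.001 0 0 0 0.055;-0.001 0 0.001 0 0 0 0.065;-0.001 0 0.001 0 0 0 0.065;-0.001 0 -0.02 0 0 0 0.065;-0.001 0 -0.05 0 0 0 0.065"
}}

```text
time_s: 22.9
position: [0.4353, 0.0901, 0.0587]
tcp_rot: [[0.004, 1.0, -0.007], [0.641, 0.003, 0.767], [0.767, -0.007, -0.641]]
force: [0.1, 0.3, -0.5]
opening: 0.739
```

```bash
python3 - <<'E'
from h import *
from ik import *
s=bot.read_state();print(s['opening']*87,s['force'])
go([.437,.128,.027])
im=bot.capture('wrist'); cv2.imwrite('pics/w12.png',im[:,:,::-1])
E
```

```text
64.31447923553964 [ 0.09279317  0.2898673  -0.45581104]
t 22.9 P [0.4353 0.0901 0.0587] shift [0.     0.002  0.0495] |d| 0.049 rv [0. 0. 0.] q [-32.2, 48.7, 114.3, 47.8, 60.6, -73.0]
```

View pics/w12.png

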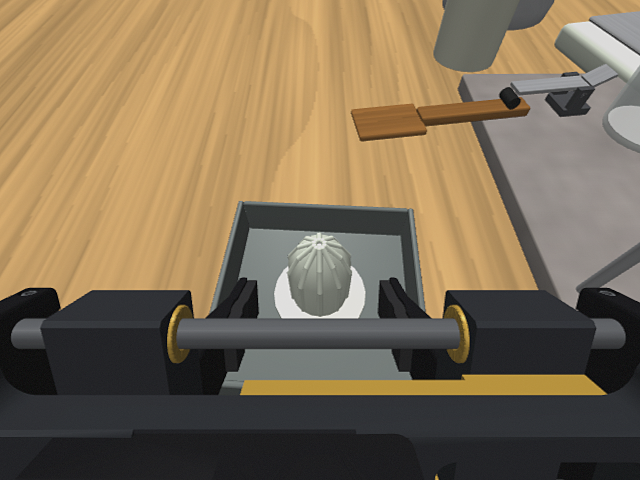

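```bash
python3 - <<'E'
from h import *
from ik import *
R=down(0); go([.46,.12,.2],R); print(ik([.46,.12,.2],R)); R=down(30); go([.48,.16,.2],R)
print(ik([.545,.289,.15],down(97.4)))
E
```

```text
t 22.95 P [0.4374 0.087  0.0599] shift [ 0.1285  0.0222 -0.065 ] |d| 0.146 rv [ -0.16 -49.93  -0.05] q [-32.4, 48.4, 114.1, 47.7, 60.6, -72.9]
[  1.1  20.7 104.5   0.   54.8   1.1]
t 22.95 P [0.4374 0.087  0.0599] shift [ 0.1542  0.0422 -0.0344] |d| 0.164 rv [ 12.91 -48.8  -28.11] q [-32.4, 48.4, 114.1, 47.7, 60.6, -72.9]
[ 17.6  34.6  87.2   0.   58.3 -79.8]
```

Call:
{"api": "apply_moves", "payload": {
  "motion": "0.01 0 -0.04 0 0 0 0.065;0.05 0 -0.07 0 -8 0 0.065;0.09 0.005 -0.075 0 -17 0 0.065;0.11 0.01 -0.07 0 -26 0 0.065;0.12 0.015 -0.067 0 -35 0 0.065;0.1285 0.0222 -0.065 0 -43 0 0.065;0.1285 0.0222 -0.065 0 -50 0 0.065;0.1285 0.0222 -0.065 0 -50 0 0.065"
}}

```text
time_s: 23.95
position: [0.458, 0.1247, 0.1986]
tcp_rot: [[-0.007, 1.0, -0.006], [1.0, 0.007, 0.002], [0.002, -0.006, -1.0]]
force: [-0.5, -0.6, 0.5]
opening: 0.746
```

```bash
python3 - <<'E'
from h import *
from ik import *
go([.54,.28,.15],down(97.4))
E
```

```text
t 23.95 P [0.458  0.1247 0.1986] shift [0.1546 0.0834 0.0484] |d| 0.182 rv [ -0.17  -0.4  -96.99] q [1.6, 20.9, 104.4, 0.2, 55.1, 1.1]
```

Call:
{"api": "apply_moves", "payload": {
  "motion": "0.02 0.01 0.006 0 0 -10.5 0.065;0.04 0.02 0.012 0 0 -21 0.06;0.06 0.03 0.018 0 0 -31.5 0.06;0.08 0.045 0.024 0 0 -42 0.055;0.1 0.055 0.03 0 0 -52.5 0.055;0.12 0.065 0.036 0 0 -63 0.055;0.14 0.075 0.042 0 -0.2 -73.5 0.055;0.1546 0.0834 0.0484 0 -0.3 -84 0.055"
}}

```text
time_s: 24.95
position: [0.5418, 0.2767, 0.1487]
tcp_rot: [[-0.995, 0.098, -0.005], [0.098, 0.995, -0.001], [0.005, -0.002, -1.0]]
force: [0.6, -0.1, -0.1]
opening: 0.632
```

```bash
python3 - <<'E'
from h import *
from ik import *
go([.535,.287,.14],down(97.4))
E
```

```text
t 24.95 P [0.5418 0.2767 0.1487] shift [0.0077 0.0096 0.0088] |d| 0.015 rv [ -0.06  -0.31 -13.  ] q [16.5, 34.2, 88.3, 0.0, 57.9, -67.9]
```

Call:
{"api": "apply_moves", "payload": {
  "motion": "0.004 0.005 0.004 0 0 -7 0.055;0.008 0.0096 0.009 0 -0.3 -13 0.055;0.008 0.0096 0.009 0 -0.3 -13 0.055;0.008 0.0096 0.009 0 -0.3 -13 0.055;0.008 0.0096 0.009 0 -0.3 -13 0.055;0.008 0.0096 0.009 0 -0.3 -13 0.055;0.008 0.0096 0.009 0 -0.3 -13 0.055;0.008 0.0096 0.009 0 -0.3 -13 0.055"
}}

```text
time_s: 25.95
position: [0.5349, 0.2877, 0.1411]
tcp_rot: [[-0.992, -0.124, 0.003], [-0.124, 0.992, -0.003], [-0.003, -0.003, -1.0]]
force: [0.1, -0.4, -0.2]
opening: 0.637
```

```bash
python3 - <<'E'
from h import *
from ik import *
go([.535,.287,.14],down(97.4))
C=cam('wrist'); im=bot.capture('wrist'); np.savez('w13.npz',K=C[0],R=C[1],t=C[2]); cv2.imwrite('pics/w13.png',im[:,:,::-1])
E
```

```text
t 25.95 P [0.5349 0.2877 0.1411] shift [-0.     -0.0007  0.0011] |d| 0.001 rv [-0.17  0.15 -0.29] q [17.8, 34.6, 89.0, -0.2, 56.3, -79.1]
```

View pics/w13.png

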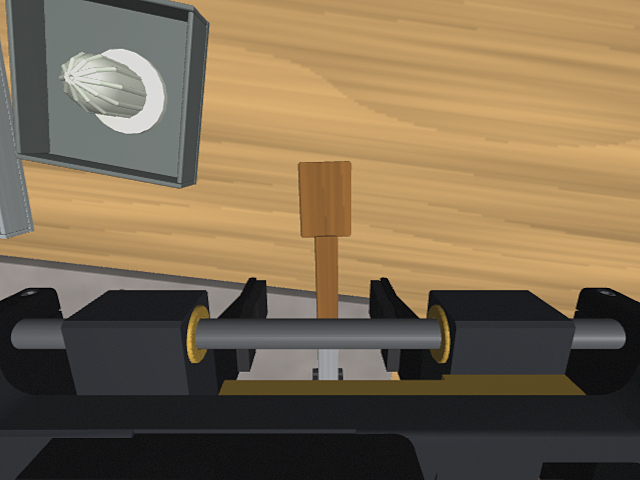

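```bash
python3 - <<'E'
from h import *
f=np.load('w13.npz'); C=(f['K'],f['R'],f['t'])
a=unproj(C,325,162,.026);b=unproj(C,326,237,.03);c=unproj(C,327,312,.03); print(a,b,c,np.linalg.norm(b-a))
az=lambda a,b:np.degrees(np.arctan2(*(b-a)[1::-1])); print(az(a,c),az(b,c))
u=(c-a)/np.linalg.norm(c-a); m1=a+u*.085; m2=b+u*.021; print(m1,m2)
e=unproj(C,75,300-30,.02); print('slab edge',unproj(C,60,262,.02),unproj(C,300,293,.02))
m=(m1+m2)/2; T=np.array([m[0],m[1],.0065]); print(T); go(T,down(az(a,c)+90)); 
E
```

```text
[0.47115528 0.28508892 0.026     ] [0.53268149 0.29388537 0.03      ] [0.60326688 0.30405558 0.03      ] 0.062280431774699725
8.169872684425235 8.19897152435354
[0.55525486 0.29716272 0.02854632] [0.55345904 0.29686831 0.03062909]
slab edge [0.58870121 0.05757846 0.02      ] [0.59216441 0.27741214 0.02      ]
[0.55435695 0.29701551 0.0065    ]
t 26.0 P [0.5348 0.2877 0.1411] shift [-0.0202  0.0072  0.1346] |d| 0.136 rv [-0.17  0.15 -1.06] q [17.8, 34.6, 89.0, -0.2, 56.3, -79.1]
```

Call:
{"api": "apply_moves", "payload": {
  "motion": "-0.01 0.0035 0.02 0 0 -1 0.05;-0.0202 0.0072 0.05 0 0 -1 0.05;-0.0202 0.0072 0.09 0 0 -1 0.05;-0.0202 0.0072 0.12 0 0 -1 0.05;-0.0202 0.0072 0.1346 0 0 -1 0.05;-0.0202 0.0072 0.1346 0 0 -1 0.05;-0.0202 0.0072 0.1346 0 0 -1 0.05;-0.0202 0.0072 0.1346 0 0 -1 0.05"
}}

```text
time_s: 27.0
position: [0.5554, 0.2973, 0.0079]
tcp_rot: [[-0.99, -0.141, 0.005], [-0.141, 0.99, -0.002], [-0.005, -0.003, -1.0]]
force: [0.2, -0.0, 0.5]
opening: 0.576
```

```bash
python3 - <<'E'
from h import *
go([.5544,.297,.0065],down(98.2)); s=bot.read_state(); print(s['force'],s['opening']*87)
im=bot.capture('wrist'); cv2.imwrite('pics/w14.png',im[:,:,::-1])
E
```

```text
t 27.0 P [0.5554 0.2973 0.0079] shift [ 0.001  -0.0001  0.0014] |d| 0.002 rv [-0.15  0.29 -0.09] q [18.1, 47.0, 89.2, -0.3, 43.5, -79.8]
[ 0.17699473 -0.01615913  0.50224032] 50.07294535574972
```

View pics/w14.png

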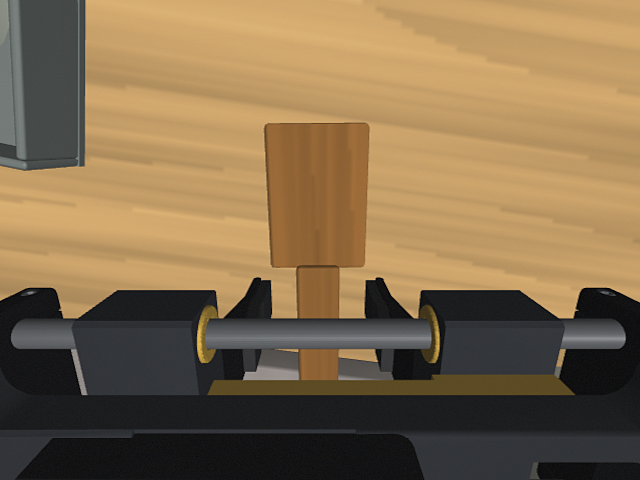

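Call:
{"api": "apply_moves", "payload": {
  "motion": "0 0 0.001 0 0 0 0.02;0 0 0.001 0 0 0 0;0 0 0.001 0 0 0 0;0 0 0.001 0 0 0 0;0 0 0.001 0 0 0 0;0 0 0.001 0 0 0 0;0 0 0.001 0 0 0 0;0.004 0 0.001 0 0 0 0"
}}

```text
time_s: 28.05
position: [0.553, 0.2969, 0.0058]
tcp_rot: [[-0.99, -0.141, 0.008], [-0.141, 0.99, -0.001], [-0.008, -0.002, -1.0]]
force: [4.9, 1.2, -2.0]
opening: 0.223
```

Call:
{"api": "apply_moves", "payload": {
  "motion": "0.006 0 0 0 0 0 0;0.012 0 0 0 0 0 0;0.02 0 0 0 0 0 0;0.03 0 0 0 0 0 0;0.04 0 0 0 0 0 0;0.05 0 0 0 0 0 0;0.06 0 0 0 0 0 0;0.06 0 0 0 0 0 0"
}}

```text
time_s: 29.05
position: [0.4894, 0.2877, 0.0051]
tcp_rot: [[-0.99, -0.141, 0.001], [-0.141, 0.99, -0.003], [-0.0, -0.003, -1.0]]
force: [0.6, 0.5, -0.9]
opening: 0.224
```

```bash
python3 - <<'E'
from h import *
go([.5,.29,.12]); s=bot.read_state(); print(s['force'],s['opening']*87)
im=bot.capture('wrist'); cv2.imwrite('pics/w15.png',im[:,:,::-1])
im=bot.capture('scene'); cv2.imwrite('pics/s15.png',cv2.resize(im[120:280,280:480,::-1],None,fx=4,fy=3.75))
E
```

```text
t 29.05 P [0.4894 0.2877 0.0051] shift [-0.0108  0.0004 -0.1149] |d| 0.115 rv [0. 0. 0.] q [19.3, 44.7, 98.5, -0.3, 36.9, -78.6]
[ 0.60843452  0.54879904 -0.9379485 ] 19.496396079583295
```

View pics/w15.png

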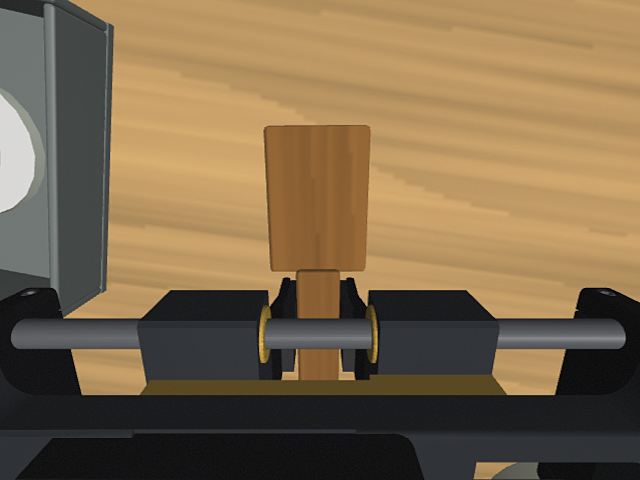

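View pics/s15.png

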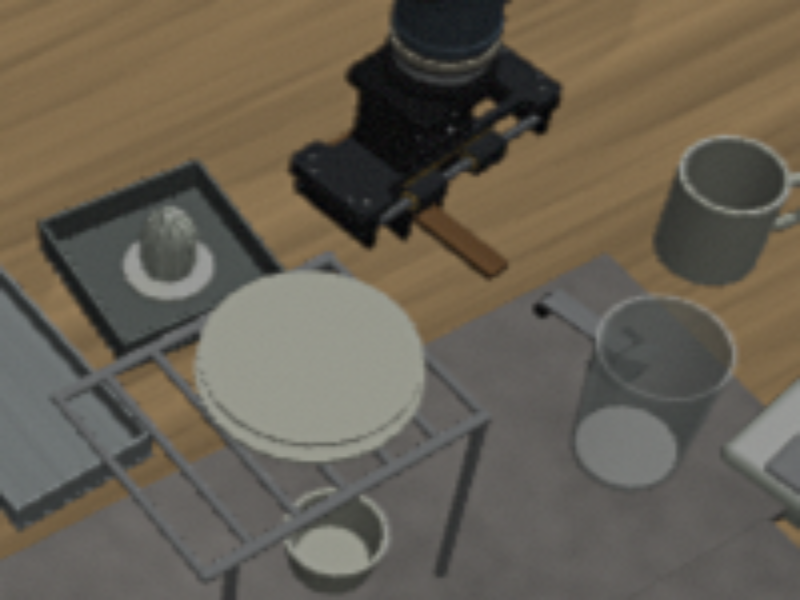

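```bash
python3 - <<'E'
from h import *
go([.464,-.041,.15],down(93))
from ik import *
print(ik([.464,-.041,.15],down(93)),ik([.464,-.041,.007],down(93)))
E
```

```text
t 29.15 P [0.4913 0.288  0.0053] shift [ 0.073  -0.3223 -0.1439] |d| 0.36 rv [-0.16  0.18  5.11] q [19.3, 44.7, 98.3, -0.3, 36.9, -78.6]
[ -18.8   24.8  108.7    0.    46.5 -111.8] [ -18.8   41.4  113.3    0.    25.3 -111.8]
```

Call:
{"api": "apply_moves", "payload": {
  "motion": "0 0 -0.025 0 0 0 0;0 0 -0.06 0 0 0 0;0 0 -0.105 0 0 1 0;0.005 -0.03 -0.14 0 0 2 0;0.02 -0.08 -0.144 0 0 3 0;0.03 -0.13 -0.144 0 0 4 0;0.042 -0.18 -0.144 0 0 5 0;0.053 -0.23 -0.144 0 0 5 0"
}}

```text
time_s: 30.15
position: [0.4711, 0.0514, 0.1502]
tcp_rot: [[-0.999, -0.054, 0.005], [-0.054, 0.999, -0.003], [-0.004, -0.003, -1.0]]
force: [1.5, -0.6, -0.7]
opening: 0.226
```

```bash
python3 - <<'E'
from h import *
go([.464,-.041,.12],down(93)); print(bot.read_state()['opening']*87)
E
```

```text
t 30.15 P [0.4711 0.0514 0.1502] shift [ 0.0122 -0.0917  0.0304] |d| 0.097 rv [-0.18  0.25  0.11] q [-7.2, 25.2, 107.8, -0.2, 46.7, -100.2]
19.6605128340635
```

Call:
{"api": "apply_moves", "payload": {
  "motion": "0.006 -0.045 0.01 0 0 0 0;0.012 -0.085 0.02 0 0 0 0;0.0122 -0.0925 0.03 0 0 0 0;0.0122 -0.0925 0.03 0 0 0 0;0.0122 -0.0925 0.03 0 0 0 0;0.0122 -0.0925 0.03 0 0 0 0;0.0122 -0.0925 0.03 0 0 0 0;0.0122 -0.0925 0.03 0 0 0 0"
}}

```text
time_s: 31.15
position: [0.4636, -0.0396, 0.1203]
tcp_rot: [[-0.998, -0.055, 0.003], [-0.055, 0.998, -0.003], [-0.003, -0.003, -1.0]]
force: [0.0, -0.2, -0.6]
opening: 0.225
```

```bash
python3 - <<'E'
from h import *
go([.464,-.041,.007],down(93)); print(bot.read_state()['opening']*87)
C=cam('wrist'); im=bot.capture('wrist'); np.savez('w16.npz',K=C[0],R=C[1],t=C[2]);cv2.imwrite('pics/w16.png',im[:,:,::-1])
im=bot.capture('scene'); cv2.imwrite('pics/s16.png',cv2.resize(im[130:290,200:400,::-1],None,fx=4,fy=3.75))
E
```

```text
t 31.15 P [ 0.4636 -0.0396  0.1203] shift [ 0.     -0.0011  0.1133] |d| 0.113 rv [-0.17  0.18  0.15] q [-18.6, 27.9, 110.4, -0.1, 41.5, -111.7]
19.589620208231352
```

View pics/w16.png

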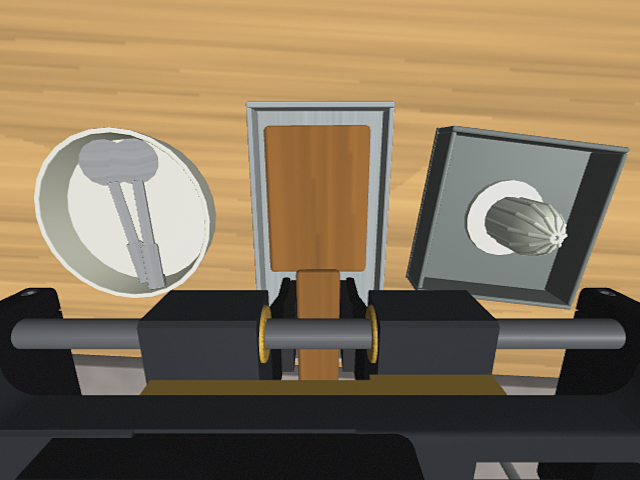

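View pics/s16.png

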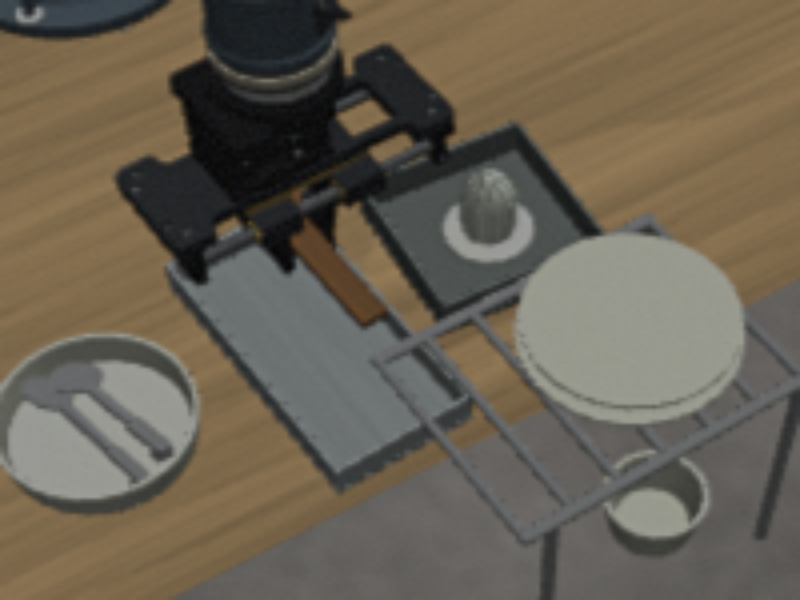

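```bash
python3 - <<'E'
from h import *
f=np.load('w16.npz'); C=(f['K'],f['R'],f['t'])
print(unproj(C,247,103,.03),unproj(C,394,102,.03),'blade end',unproj(C,317,125,.138))
E
```

```text
[ 0.36136047 -0.09560241  0.03      ] [0.35513304 0.00778818 0.03      ] blade end [ 0.37913225 -0.04461099  0.138     ]
```

Call:
{"api": "apply_moves", "payload": {
  "motion": "-0.003 -0.001 0.03 0 0 0 0;-0.003 -0.001 0.06 0 0 0 0;-0.003 -0.001 0.085 0 0 0 0;-0.003 -0.001 0.103 0 0 0 0;-0.003 -0.001 0.112 0 0 0 0;-0.003 -0.001 0.1125 0 0 0 0;-0.003 -0.001 0.1125 0 0 0 0;-0.003 -0.001 0.1125 0 0 0 0.01"
}}

```text
time_s: 32.25
position: [0.4673, -0.0413, 0.0082]
tcp_rot: [[-0.999, -0.054, 0.004], [-0.054, 0.999, -0.003], [-0.004, -0.003, -1.0]]
force: [-0.9, -0.5, -0.6]
opening: 0.228
```

Call:
{"api": "apply_moves", "payload": {
  "motion": "0 0 0 0 0 0 0.025;0 0 0 0 0 0 0.035;0 0 0 0 0 0 0.04;0 0 0 0 0 0 0.04;0 0 0 0 0 0 0.04;0 0 -0.03 0 0 0 0.04;0 0 -0.08 0 0 0 0.04;0 0 -0.12 0 0 0 0.04"
}}

```text
time_s: 33.25
position: [0.4664, -0.0408, 0.129]
tcp_rot: [[-0.999, -0.054, 0.003], [-0.054, 0.999, -0.003], [-0.003, -0.003, -1.0]]
force: [-0.8, -0.6, -0.3]
opening: 0.454
```

```bash
python3 - <<'E'
from h import *
go([.464,-.041,.2],down(93)); print(bot.read_state()['opening']*87)
im=bot.capture('wrist'); cv2.imwrite('pics/w17.png',im[:,:,::-1])
im=bot.capture('scene'); cv2.imwrite('pics/s17.png',im[:,:,::-1])
im=bot.capture('side'); cv2.imwrite('pics/d17.png',im[:,:,::-1])
for n in "blender_cup green_bottle ramekin spice_jar pepper_mill mug egg_cup reamer".split():
    print(n,[(np.round(d['point'],3).tolist(),round(d['p'],2)) for d in bot.find_in(n,'scene')][:1])
E
```

```text
t 33.25 P [ 0.4664 -0.0408  0.129 ] shift [ 0.0022 -0.0003 -0.071 ] |d| 0.071 rv [-0.16  0.17  0.1 ] q [-18.7, 27.1, 109.5, -0.1, 43.1, -111.7]
39.54016925117453
blender_cup [([0.743, 0.27, 0.103], 0.59)]
green_bottle [([0.77, -0.229, 0.145], 0.73)]
ramekin [([0.704, 0.064, 0.039], 0.8)]
spice_jar [([0.773, -0.113, 0.083], 0.93)]
pepper_mill [([0.738, -0.331, 0.11], 0.59)]
mug [([0.628, 0.451, 0.054], 0.95)]
egg_cup [([0.542, -0.444, 0.037], 0.84)]
reamer [([0.434, -0.182, 0.023], 0.65)]
```

View pics/w17.png

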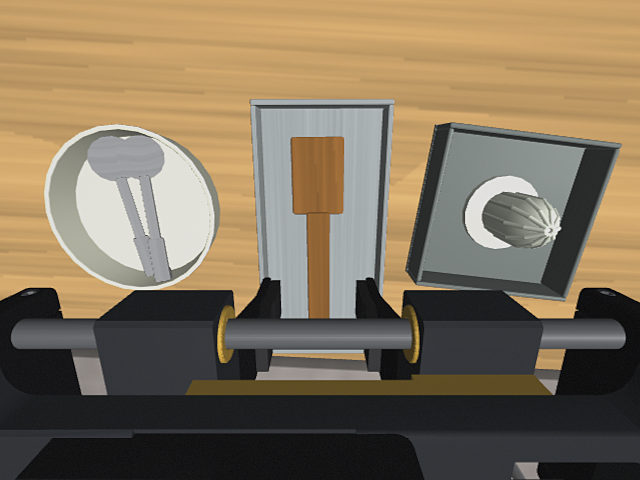

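View pics/s17.png

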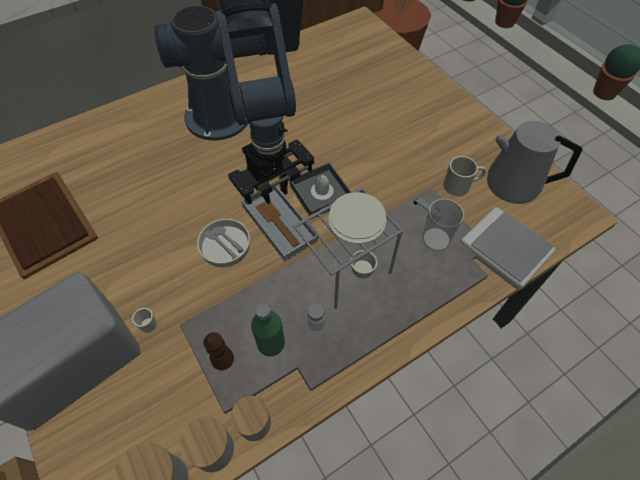

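View pics/d17.png

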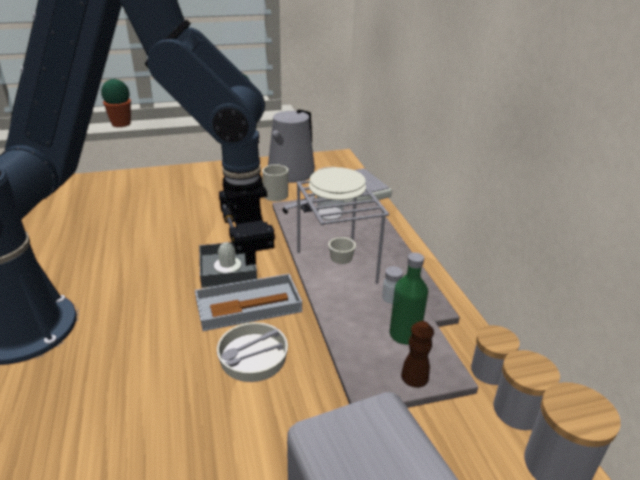

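```bash
python3 -c "
from rig import bot
print(bot.hand_in())"
```

```text
the job is handed in; nothing more can be done
None
```

I sorted everything in the order asked and handed the job in after about 34 s of the 72 s allowed.

- **Teaspoons:** both lie inside the round dish; one bowl overlaps the other. I let the second one drop about 10 mm so the fingers stayed clear of the first.
- **Reamer:** I gripped it under the rack from the front right with the tool tilted, pulled it clear, and stood it in the square tub. It is upright on its foot.
- **Spatula:** I pulled it straight out of the clip along its length. It lies flat in the trough after a drop of about 17 mm at release.

**Last checks:** after the final release, the wrist, scene and side pictures showed all four things in their bins and the gripper about 0.13 m above them, touching nothing. The detector put every bystander within about 6 mm of its first reading (the ramekin differed most), which is near its 4 mm accuracy. The wrist forces read at the end of each move stayed at or below about 5 N; I did not see readings within a move.

**Disagreements:** the final search for the reamer returned a point in the spoon dish at 0.65 confidence. I took that as a false detection, since all three pictures show the reamer standing in the tub. Early on, the scene and side cameras differed by 5 to 10 mm in y, so I relied on wrist-camera measurements for the grasps and placings.

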